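# Line up child's shoe soles by size on the sorting board

### The arm

A 6-joint arm with a two-finger parallel gripper is mounted at the origin on the work surface. World frame = base frame: x ahead of the robot, y to its left, z up, the work surface at z = 0. Lengths are in m, angles in rad, forces in N, time in s.
With the tool pointing down it reaches from about 0.3 to 0.875 m from the base axis. Payload 6.4 kg.
Tool frame: the origin (TCP) lies at the very end of the fingers, on their centre line; the grasp point (between the pads) lies 19 mm behind it; z points along the fingers, y is the direction in which the jaws open and shut (so a half turn about z gives the same grasp; the last joint's range is limited). The gripper opens to 88 mm and grips with 3 to 60 N. Pads are 18 mm wide; open, the fingers measure 123 mm over their backs; the gripper's body (75 mm by 187 mm) begins 45 mm behind the grasp point.
Start: joints at [1.05, 0.181, 1.607, -0, 1.354, -0.206], TCP at [0.178, 0.547, 0.239] pointing down, gripper open.
Joint ranges: [-2.99, 2.99], [-0.89, 2.07], [0.3, 2.58], [-1.14, 4.28], [0, 2.63], [-3.12, 3.12]. Speed limits (rad/s): [2.57, 2.57, 3.01, 3.14, 3.14, 3.14].

### API

Orientations are given as a rotation vector (axis times angle).
In Python, from plant import sensors, capture, order gives the robot as it stands.
- The arm moves only by the tool carry_out, never from a script. Its argument "targets" is a list of rows, each an object of numbers: "dx", "dy", "dz": the shift along the tool's x, y, z in units of 0.2 m (1.0 is 0.2 m); "ax", "ay", "az": the turn, a rotation vector about the tool's x, y, z in units of 180 degrees (1.0 is 180 degrees); "fingers": the finger opening in mm, from 0 to 88.1. In form: [{"dx": .., "dy": .., "dz": .., "ax": .., "ay": .., "az": .., "fingers": ..}, ...]. A call has 1 to 8 rows; each row shifts and turns the pose as measured when the row begins, along the tool's axes as they then stand; what a row does not reach is not made up. A row lasts 1/12 s, in which the tool goes at most 41.7 mm and 7.16 degrees, less where a joint would pass 70% of its speed; a pose out of reach is approached as far as the arm can. A call with a number of a shift or a turn outside -1 to 1 is refused whole. A call with a gripper value outside its range is refused whole. The fingers move at their own pace and stop on an object; "grip_force" is the grip in N (left out, the last holds). Time passes only in rows, so rows that do not move let the fingers close. It gives the time, the measured TCP pose, the force and the opening at its end, in the units of the state.
- sensors.observe(): the state, without advancing time (a new reading comes with each control period).
- capture(name): name is "scene" or "top" or "wrist"; returns a dict with "pixels" (480x640x3 uint8, red, green, blue), "K" (3x3 intrinsics, pixels), "view" (4x4, takes a point from world to camera coordinates). Camera axes: x right, y up, looking along -z (the intrinsics and any distortion apply to the point x, -y, -z); pixel columns grow to the right and rows downward; lengths in m; the calibration is good to about 2 mm. A picture is of the moment at which its call begins. There is no depth.
- order.hand_in(): hands the job in, once; it reports no verdict.
The state is a dict: "time": time; "joint_positions": joint angles; "joint_vel": joint speeds; "effort": joint torques, N m; "tcp_pos": TCP position; "tcp_rot": TCP orientation; "wrist_force": force on the tool from outside, world axes, zero at the start; "moment": the same for the moment, N m; "opening": finger opening in m.
Only numpy, scipy, OpenCV 4.12 (cv2) and the standard library are available. Lean on these libraries where they do the work, as an engineer would, in place of code of your own. Each camera call takes 0.05 s, during which the arm holds its last target.

### The job

Line up the four soles from the grey mat in order of size on the row of four cross marks on the plywood board: the smallest on the end mark next to the twine reel, the largest at the other end. Set each one down flat, its middle on the crossing of its mark and its length straight along the mark's long bar, and let go of them all.

Things in the scene. Friction and masses are not known exactly. Their poses are not given: they have to be found in the camera images.
- sole_1_mid (a point): The smallest of four stiff child's shoe soles (tan cork, thin black rubber underside), flat on the grey mat, toe roughly away from the robot. 110 mm long, 42 wide at the ball, 33 at the waist, 24 thick, about 36 g. Point: mid-length, centre line, 12 mm above the underside; sides parallel here, 33 mm heelward to 13 mm toeward. x heel to toe, y to the left, z up.
- sole_2_mid (a point): The second smallest of four stiff child's shoe soles (tan cork, thin black rubber underside), flat on the grey mat, toe roughly away from the robot. 128 mm long, 49 wide at the ball, 38 at the waist, 24 thick, about 48 g. Point: mid-length, centre line, 12 mm above the underside; sides parallel here, 38 mm heelward to 15 mm toeward. x heel to toe, y to the left, z up.
- sole_3_mid (a point): The second largest of four stiff child's shoe soles (tan cork, thin black rubber underside), flat on the grey mat, toe roughly away from the robot. 146 mm long, 55 wide at the ball, 44 at the waist, 24 thick, about 63 g. Point: mid-length, centre line, 12 mm above the underside; sides parallel here, 44 mm heelward to 18 mm toeward. x heel to toe, y to the left, z up.
- sole_4_mid (a point): The largest of four stiff child's shoe soles (tan cork, thin black rubber underside), flat on the grey mat, toe roughly away from the robot. 164 mm long, 62 wide at the ball, 49 at the waist, 24 thick, about 80 g. Point: mid-length, centre line, 12 mm above the underside; sides parallel here, 49 mm heelward to 20 mm toeward. x heel to toe, y to the left, z up.
- mark_a: The first from the right (the robot's right, -y) of four equal flat dark crosses painted in a row, 95 mm apart, on the plywood sorting board. Long bar 90 x 8 mm, short bar 36 x 8 mm. Origin at the crossing, on the board's top face, 4 mm above the work surface; x along the long bar, away from the robot, y along the row to the left, z up.
- mark_b: The second from the right of four equal flat dark crosses painted in a row, 95 mm apart, on the plywood sorting board. Long bar 90 x 8 mm, short bar 36 x 8 mm. Origin at the crossing, on the board's top face, 4 mm above the work surface; x along the long bar, away from the robot, y along the row to the left, z up.
- mark_c: The third from the right of four equal flat dark crosses painted in a row, 95 mm apart, on the plywood sorting board. Long bar 90 x 8 mm, short bar 36 x 8 mm. Origin at the crossing, on the board's top face, 4 mm above the work surface; x along the long bar, away from the robot, y along the row to the left, z up.
- mark_d: The leftmost (+y) of four equal flat dark crosses painted in a row, 95 mm apart, on the plywood sorting board. Long bar 90 x 8 mm, short bar 36 x 8 mm. Origin at the crossing, on the board's top face, 4 mm above the work surface; x along the long bar, away from the robot, y along the row to the left, z up.
- reel: A small fixed wooden reel of pale twine, 36 mm across, 47 high, on the board 120 mm beyond one of the two end marks (away from the robot): it shows the end where the smallest sole belongs. A flat metal tin, 37 mm across, 17 high, stands likewise beyond the other end mark and has no meaning. Origin at the centre of the reel's underside, z up.
There are look-alikes about, which are no part of the job. What is shaped like the part that bears sole_3_mid but purple is not meant. Leave any blue look-alike of the part that bears sole_2_mid alone.

How it is judged:
At the end, for the whole second after the job is handed in: Each sole's middle is within 13 mm (horizontally) of the crossing of its own mark, counted from the reel's end in order of size, its length within 0.2 rad of the mark's long bar; it lies flat on the board (centre below 22 mm, tilt under 0.1 rad) and still, released (((horizontal distance between reel and mark_a below 0.18 m and horizontal distance between sole_1_mid and mark_a below 0.013 m and angle between the x axis of sole_1_mid and the x axis of mark_a, either way round below 0.2 rad and horizontal distance between sole_2_mid and mark_b below 0.013 m and angle between the x axis of sole_2_mid and the x axis of mark_b, either way round below 0.2 rad and horizontal distance between sole_3_mid and mark_c below 0.013 m and angle between the x axis of sole_3_mid and the x axis of mark_c, either way round below 0.2 rad and horizontal distance between sole_4_mid and mark_d below 0.013 m and angle between the x axis of sole_4_mid and the x axis of mark_d, either way round below 0.2 rad) or (horizontal distance between reel and mark_d below 0.18 m and horizontal distance between sole_1_mid and mark_d below 0.013 m and angle between the x axis of sole_1_mid and the x axis of mark_d, either way round below 0.2 rad and horizontal distance between sole_2_mid and mark_c below 0.013 m and angle between the x axis of sole_2_mid and the x axis of mark_c, either way round below 0.2 rad and horizontal distance between sole_3_mid and mark_b below 0.013 m and angle between the x axis of sole_3_mid and the x axis of mark_b, either way round below 0.2 rad and horizontal distance between sole_4_mid and mark_a below 0.013 m and angle between the x axis of sole_4_mid and the x axis of mark_a, either way round below 0.2 rad)) and height (world z) of each of sole_1_mid, sole_2_mid, sole_3_mid, sole_4_mid below 0.022 m and angle between each of sole_1_mid, sole_2_mid, sole_3_mid, sole_4_mid's own z axis and vertical below 0.1 rad and linear speed of each of sole_1, sole_2, sole_3, sole_4 below 0.02 m/s); the robot touches nothing.
It also fails if it takes over 93 s, if anything falls off the work surface, if the arm or the gripper's body presses on something with over 40 N, if the wrist force passes 120 N, or if a joint passes its speed limit or range.

## Working session

There is one attempt and no reset: what is moved stays moved. The work goes in short steps, Python scripts to look and compute and a tool call to move; the robot and the scene stay as the last step left them, time stands still between calls to the robot, and variables do not carry over. Pictures are saved under pics/ and viewed, and the job is handed in when it is done.

Besides the shell and the picture viewer there is one more tool, called after ">>>" by a JSON object that holds its "name" and its "arguments", one argument or row to a line. carry_out: Moves the arm, as the interface text tells. Shifts and turns lie within -1 to 1; 1 stands for 0.2 m of shift or 180 degrees of turn. Its arguments: {"type":"object","properties":{"targets":{"type":"array"},"grip_force":{"type":"number"}},"required":["targets"]}

```bash
mkdir -p pics; ls; python3 - <<'E'
from plant import sensors,capture
import cv2,pickle
s=sensors.observe();print(s)
for n in ["scene","top","wrist"]:
    c=capture(n);cv2.imwrite(f"pics/{n}0.png",c["pixels"][:,:,::-1]);pickle.dump(c,open(f"{n}0.pkl","wb"));print(n,c["K"],c["view"],[k for k in c])
E
```

```text
pics
{'time': 0.0, 'joint_positions': array([ 1.04968433e+00,  1.81557708e-01,  1.60798376e+00, -2.01447169e-05,
        1.35377979e+00, -2.06295324e-01]), 'joint_vel': array([ 0.00063601, -0.00142903,  0.00084673,  0.00036383, -0.00167946,
        0.00018164]), 'effort': array([ 1.24150087e-03, -4.33873022e+01, -3.41848648e+01,  7.03139277e-02,
        3.87351459e-02, -1.55598259e-04]), 'tcp_pos': array([0.1777644 , 0.54628047, 0.23781247]), 'tcp_rot': array([-4.92372855e-01, -3.10216360e+00,  2.54818315e-03]), 'wrist_force': array([ 0.648187  , -0.2317878 ,  0.54613552]), 'moment': array([-0.01664479, -0.00126776,  0.02558054]), 'opening': 0.08778989586478292}
scene [[553.90650954   0.         314.18558958]
 [  0.         553.90650954 241.04196226]
 [  0.           0.           1.        ]] [[-0.69581739  0.71819814  0.00544083  0.48071554]
 [-0.61701314 -0.60162857  0.50728479  0.29786749]
 [ 0.36760434  0.34962051  0.8617613  -1.72417102]
 [ 0.          0.          0.          1.        ]] ['pixels', 'K', 'view']
top [[472.93350448   0.         314.12999963]
 [  0.         472.93350448 239.50439697]
 [  0.           0.           1.        ]] [[-0.01543446 -0.99988005  0.00128776 -0.0554803 ]
 [ 0.98876425 -0.01507133  0.14872157 -0.59592495]
 [-0.14868433  0.00356873  0.98887827 -1.01531431]
 [ 0.          0.          0.          1.        ]] ['pixels', 'K', 'view']
wrist [[427.49591351   0.         320.54307776]
 [  0.         427.49591351 231.55076268]
 [  0.           0.           1.        ]] [[ 0.31054868  0.95055668 -0.00122797 -0.57484453]
 [-0.89910699  0.29332023 -0.32491517  0.04467998]
 [-0.3084901   0.10200606  0.94574237 -0.39148444]
 [ 0.          0.          0.          1.        ]] ['pixels', 'K', 'view']
```

View pics/scene0.png

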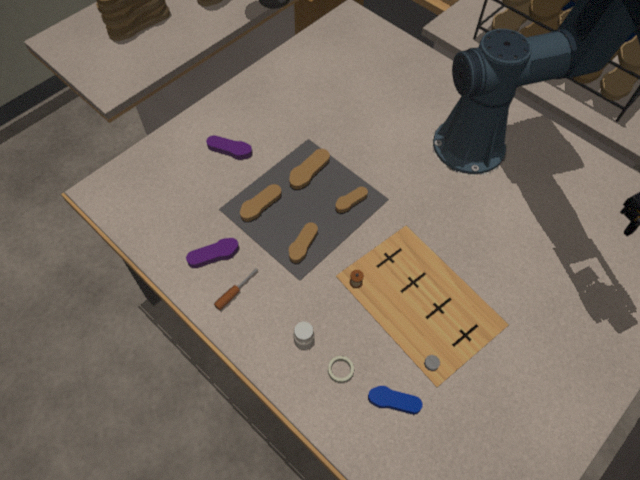

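View pics/top0.png

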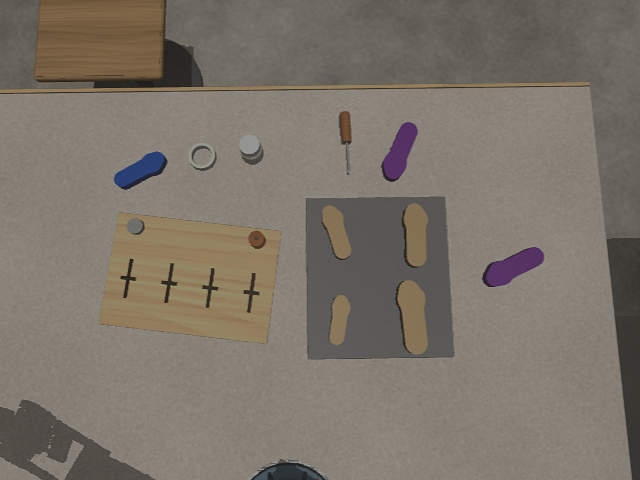

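View pics/wrist0.png

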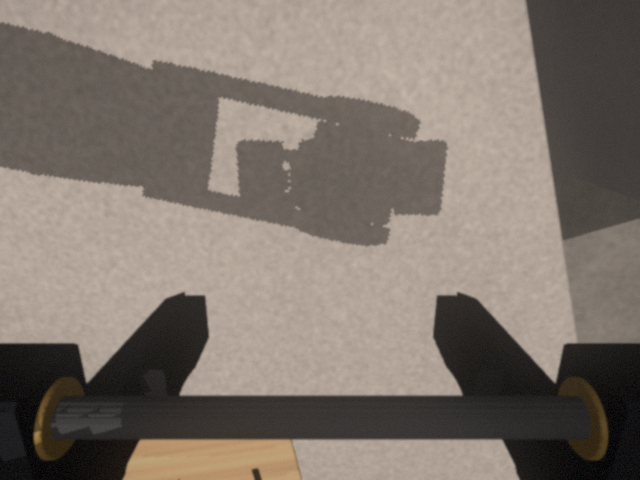

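The reel (257,239) stands beyond the rightmost mark (252,293), so the smallest sole goes on mark_a. The tin is at (136,226).

Things that could be taken for the soles in the top view:
- **Tan soles on the mat:** (340,320), (336,232), (415,235) and (412,317).
- **Purple decoys:** (400,151) and (514,266).
- **Blue decoy:** (140,170).

I choose the four tan ones. Next I'll measure them and check in a close crop.

```bash
cat > h.py <<'E'
import numpy as np,cv2,pickle
def load(n): return pickle.load(open(n,"rb"))
def P(c): 
    D=np.diag([1,-1,-1]); return c["K"]@D@c["view"][:3]
def toplane(c,uv,z):
    M=P(c); uv=np.atleast_2d(np.array(uv,float))
    H=np.column_stack([M[:,0],M[:,1],M[:,2]*z+M[:,3]])
    q=np.linalg.solve(H,np.column_stack([uv,np.ones(len(uv))]).T).T
    return q[:,:2]/q[:,2:]
def tri(c1,u1,c2,u2):
    X=cv2.triangulatePoints(P(c1),P(c2),np.array(u1,float).reshape(2,1),np.array(u2,float).reshape(2,1)).ravel();return X[:3]/X[3]
def proj(c,X):
    q=P(c)@np.append(X,1);return q[:2]/q[2]
def crop(c,x0,y0,w,h,f,name):
    im=c["pixels"][y0:y0+h,x0:x0+w,::-1]
    cv2.imwrite(name,cv2.resize(im,None,fx=f,fy=f,interpolation=cv2.INTER_CUBIC))
E
python3 - <<'E'
from h import *
t=load("top0.pkl");s=load("scene0.pkl")
crop(t,300,190,160,175,3.4,"pics/tmat.png")
crop(t,95,205,190,145,4,"pics/tboard.png")
crop(s,215,135,180,145,4,"pics/smat.png")
crop(s,330,225,185,160,4,"pics/sboard.png")
E
```

```text
(no output)
```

View pics/tmat.png

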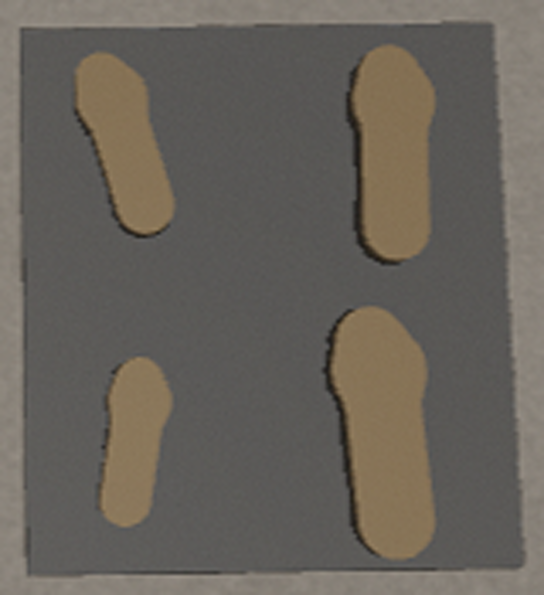

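View pics/tboard.png

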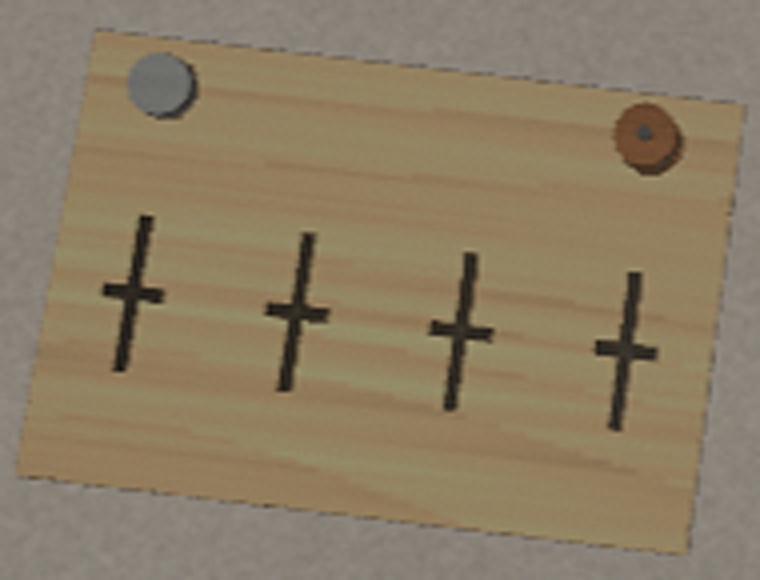

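View pics/smat.png

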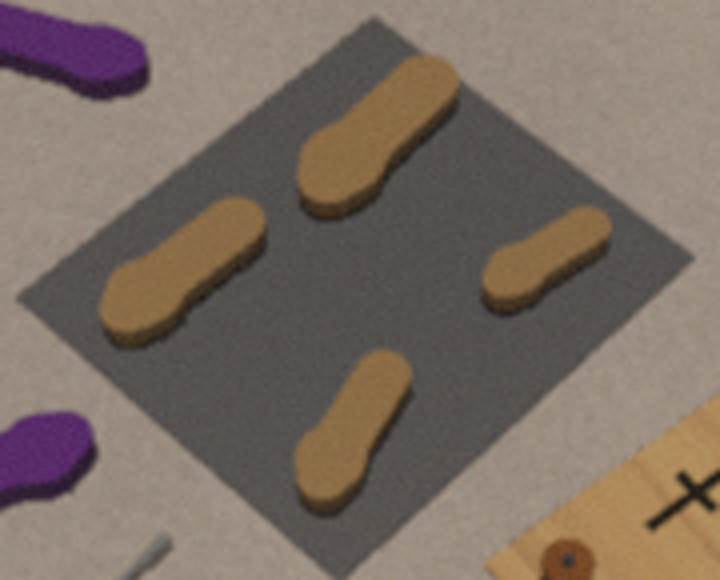

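View pics/sboard.png

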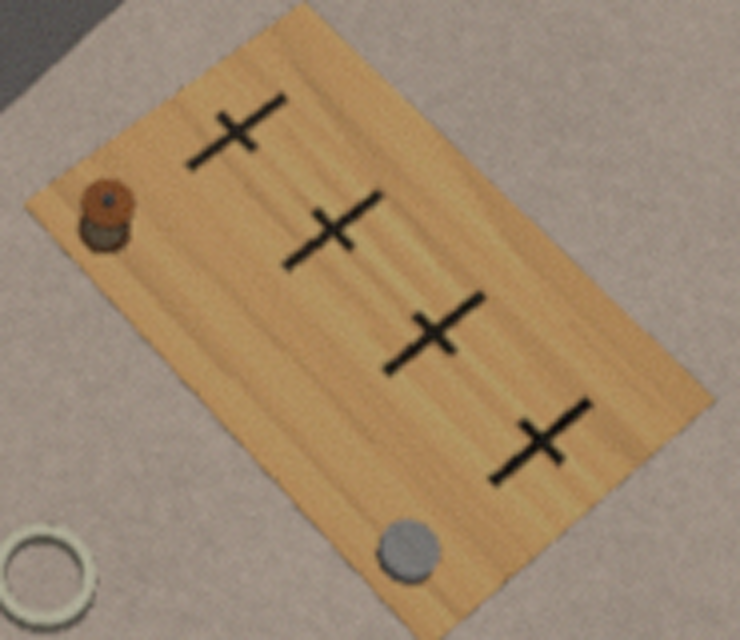

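The top crop shows four tan soles: smallest bottom-left, second smallest top-left, second largest top-right and largest bottom-right. The crosses in the board crop are at (133,294), (297,313), (461,331) and (626,350), with the reel at (648,138). The scene crops agree.

```bash
cat > meas.py <<'E'
from h import *
def T(u,v,x0,y0,f): return (x0+(u+.5)/f-.5,y0+(v+.5)/f-.5)
def axisfit(pts,L,init):
    # pts world contour (dense); returns mid, angle
    a=init
    for _ in range(4):
        d=np.array([np.cos(a),np.sin(a)]);n=np.array([-d[1],d[0]])
        x=pts@d;y=pts@n;mid=(x.max()+x.min())/2;ym=np.median(y)
        sel=(x-mid>-L*.28)&(x-mid<L*.10)
        up=sel&(y>ym);lo=sel&(y<=ym)
        p1=np.polyfit(x[up]-mid,y[up],1);p2=np.polyfit(x[lo]-mid,y[lo],1)
        a+=np.arctan((p1[0]+p2[0])/2)
    return mid*d+(p1[1]+p2[1])/2*n,a,x.max()-x.min(),p1[1]-p2[1]
def mask(c):
    hsv=cv2.cvtColor(c["pixels"],cv2.COLOR_RGB2HSV)
    return hsv
E
python3 - <<'E'
from meas import *
t=load("top0.pkl");s=load("scene0.pkl")
tm=[T(*p,95,205,4) for p in [(626,350),(461,331),(297,313),(133,294)]]
sm=[T(*p,330,225,4) for p in [(237,132),(333,231),(434,334),(541,441)]]
for n,a,b in zip("abcd",tm,sm): print(n,tri(t,a,s,b).round(4),toplane(t,a,.004)[0].round(4),toplane(s,b,.004)[0].round(4))
a=T(648,138,95,205,4);b=T(107,203,330,225,4);print("reel",tri(t,a,s,b))
# long bar ends
for n,p,q in zip("abcd",[(634,272),(471,254),(308,233),(147,216)],[(615,430),(450,410),(285,390),(120,371)]):
    A,B=toplane(t,[T(*p,95,205,4),T(*q,95,205,4)],.004);d=A-B;print(n,((A+B)/2).round(4),np.hypot(*d),np.arctan2(d[1],d[0]))
for n,p,q in zip("abcd",[(188,167),(284,268),(386,373),(491,484)],[(286,97),(381,193),(484,295),(590,401)]):
    A,B=toplane(s,[T(*p,330,225,4),T(*q,330,225,4)],.004);d=A-B;print('s',n,((A+B)/2).round(4),np.hypot(*d),np.arctan2(d[1],d[0]))
# mat corners
for a,b in [((20,28),(342,579)),((492,22),(16,298)),((524,568),(375,16)),((28,576),(694,257))]:
    print("mat",tri(t,T(*a,300,190,3.4),s,T(*b,215,135,4)).round(4))
print(t["pixels"][320,340],t["pixels"][320,370],s["pixels"][205,350])
for nm,c,roi in [("top",t,(300,190,160,175)),("scene",s,(225,135,165,145))]:
    hsv=cv2.cvtColor(c["pixels"],cv2.COLOR_RGB2HSV);x0,y0,w,h=roi
    m=np.zeros(hsv.shape[:2],np.uint8);thr=(85,95) if nm=="top" else (85,110)
    m[y0:y0+h,x0:x0+w]=((hsv[...,1]>thr[0])&(hsv[...,2]>thr[1])&(hsv[...,0]<30))[y0:y0+h,x0:x0+w]*255
    cs,_=cv2.findContours(m,cv2.RETR_EXTERNAL,cv2.CHAIN_APPROX_NONE)
    for k in cs:
        if cv2.contourArea(k)<300: continue
        p=toplane(c,k[:,0,:],.026)
        (cx,cy),wh,ang=cv2.minAreaRect(p.astype(np.float32))
        L=max(wh)
        pc=p-p.mean(0);d=np.linalg.svd(pc,full_matrices=False)[2][0];d=d*np.sign(d[0])
        # ball end is toe
        r=axisfit(p,L,np.arctan2(d[1],d[0]))
        print(nm,cv2.contourArea(k),k[:,0].mean(0).round(),"mid",r[0].round(4),"ang",r[1].round(3),"L",r[2].round(4),"w",r[3].round(4))
E
```

```text
a [0.4814 0.0812 0.0053] [0.4815 0.0813] [0.4807 0.0809]
b [0.4938 0.1757 0.0045] [0.4938 0.1759] [0.4936 0.1755]
c [0.5058 0.2698 0.0041] [0.5055 0.2702] [0.5059 0.2696]
d [0.5179 0.3636 0.0061] [0.5179 0.3647] [0.5171 0.3633]
reel [0.59872909 0.06433295 0.04049777]
a [0.4812 0.0822] 0.09038407055191962 -0.11606062125302061
b [0.4935 0.1762] 0.08950779595445567 -0.11738227823583133
c [0.5067 0.2704] 0.09035051619430466 -0.11618345647643699
d [0.5184 0.3644] 0.08958297703409898 -0.1306956824517612
s a [0.4803 0.081 ] 0.08957926872984429 -0.14263592912543058
s b [0.4931 0.1751] 0.08938333620748615 -0.1267968586001671
s c [0.505  0.2701] 0.08913468134210047 -0.13479589113459173
s d [0.5177 0.3638] 0.08974797543266716 -0.1332060023298839
mat [ 0.6991 -0.0452  0.0084]
mat [ 0.7004 -0.3742  0.0022]
mat [ 0.33   -0.3749  0.0012]
mat [ 0.3305 -0.0474  0.0014]
[137 120  90] [90 88 88] [107  82  56]
top 628.0 [338. 320.] mid [ 0.4175 -0.1161] ang -0.177 L 0.108 w 0.0298
top 1483.5 [413. 317.] mid [ 0.4209 -0.2813] ang 0.072 L 0.1605 w 0.0457
top 810.5 [336. 231.] mid [ 0.6154 -0.1153] ang 0.28 L 0.1264 w 0.0346
top 1075.0 [415. 235.] mid [ 0.6065 -0.2958] ang -0.012 L 0.1413 w 0.0403
scene 1119.5 [371. 264.] mid [0.5321 0.0663] ang 0.211 L 0.1849 w 0.0673
scene 511.5 [303. 241.] mid [ 0.615  -0.1178] ang 0.281 L 0.1276 w 0.0362
scene 318.0 [351. 197.] mid [ 0.4163 -0.1192] ang -0.173 L 0.1065 w 0.0309
scene 578.0 [259. 201.] mid [ 0.6052 -0.2988] ang -0.026 L 0.1451 w 0.0404
scene 654.0 [309. 167.] mid [ 0.4206 -0.2845] ang 0.08 L 0.1615 w 0.047
```

```bash
cat > plan.py <<'E'
import sys,json
from h import *
from scipy.spatial.transform import Rotation as Ro
from plant import sensors
MARK=dict(a=(.4812,.0813),b=(.4935,.1757),c=(.5056,.2700),d=(.5178,.3640)); MA=-.128
def Rt(phi): return np.column_stack([(-np.cos(phi),-np.sin(phi),0),(-np.sin(phi),np.cos(phi),0),(0,0,-1)])
def plan(wps,step=.040,astep=6.9,show=8):
    """wps: (x,y,z,phi,nmin). prints rows"""
    s=sensors.observe();p=s["tcp_pos"];R=Ro.from_rotvec(s["tcp_rot"]);rows=[]
    print("t %.2f pos %s open %.4f"%(s["time"],p.round(4),s["opening"]),"phi %.3f"%np.arctan2(*(-R.as_matrix()[:2,0])[::-1]), "F",s["wrist_force"].round(1))
    for x,y,z,phi,*n in wps:
        q=np.array([x,y,z]);Rg=Ro.from_matrix(Rt(phi));dr=(R.inv()*Rg).as_rotvec()
        N=max(int(np.ceil(np.linalg.norm(q-p)/step)),int(np.ceil(np.degrees(np.linalg.norm(dr))/astep)),n[0] if n else 1)
        for i in range(N):
            Ri=R*Ro.from_rotvec(dr*i/N);d=Ri.inv().apply((q-p)/N)/.2;a=dr/N/np.pi
            rows.append([round(float(v),3) for v in (*d,*a)])
        p=q;R=Rg
    for i,r in enumerate(rows):
        print(i+1,json.dumps({k:v for k,v in zip(("dx","dy","dz","ax","ay","az"),r) if abs(v)>=.002}))
E
python3 - <<'E'
from plan import *
plan([(.417,-.1175,.15,-.175)])
E
```

```text
t 0.15 pos [0.1778 0.5464 0.238 ] open 0.0881 phi -0.315 F [-0.5  0.8 -0.2]
1 {"dx": -0.12, "dy": -0.155, "dz": 0.025, "az": -0.002}
2 {"dx": -0.119, "dy": -0.156, "dz": 0.025, "az": -0.002}
3 {"dx": -0.118, "dy": -0.157, "dz": 0.025, "az": -0.002}
4 {"dx": -0.117, "dy": -0.158, "dz": 0.025, "az": -0.002}
5 {"dx": -0.115, "dy": -0.158, "dz": 0.025, "az": -0.002}
6 {"dx": -0.114, "dy": -0.159, "dz": 0.025, "az": -0.002}
7 {"dx": -0.113, "dy": -0.16, "dz": 0.025, "az": -0.002}
8 {"dx": -0.112, "dy": -0.161, "dz": 0.025, "az": -0.002}
9 {"dx": -0.11, "dy": -0.162, "dz": 0.025, "az": -0.002}
10 {"dx": -0.109, "dy": -0.163, "dz": 0.025, "az": -0.002}
11 {"dx": -0.108, "dy": -0.164, "dz": 0.025, "az": -0.002}
12 {"dx": -0.107, "dy": -0.164, "dz": 0.025, "az": -0.002}
13 {"dx": -0.105, "dy": -0.165, "dz": 0.025, "az": -0.002}
14 {"dx": -0.104, "dy": -0.166, "dz": 0.025, "az": -0.002}
15 {"dx": -0.103, "dy": -0.167, "dz": 0.024, "az": -0.002}
16 {"dx": -0.101, "dy": -0.168, "dz": 0.024, "az": -0.002}
17 {"dx": -0.1, "dy": -0.168, "dz": 0.024, "az": -0.002}
18 {"dx": -0.099, "dy": -0.169, "dz": 0.024, "az": -0.002}
```

>>> {"name": "carry_out", "arguments": {
  "targets": [
    {"dx": -0.12,"dy": -0.155,"dz": 0.025},
    {"dx": -0.12,"dy": -0.155,"dz": 0.025},
    {"dx": -0.12,"dy": -0.155,"dz": 0.025},
    {"dx": -0.115,"dy": -0.16,"dz": 0.025},
    {"dx": -0.115,"dy": -0.16,"dz": 0.025},
    {"dx": -0.115,"dy": -0.16,"dz": 0.025},
    {"dx": -0.11,"dy": -0.16,"dz": 0.025},
    {"dx": -0.11,"dy": -0.16,"dz": 0.025}
  ],
  "grip_force": 15
}}

```text
$.targets[0]: bad value
```

```bash
python3 - <<'E'
from plan import *
plan([(.417,-.1175,.15,-.175)])
E
```

```text
t 0.15 pos [0.1778 0.5464 0.238 ] open 0.0881 phi -0.315 F [-0.5  0.8 -0.2]
1 {"dx": -0.12, "dy": -0.155, "dz": 0.025, "az": -0.002}
2 {"dx": -0.119, "dy": -0.156, "dz": 0.025, "az": -0.002}
3 {"dx": -0.118, "dy": -0.157, "dz": 0.025, "az": -0.002}
4 {"dx": -0.117, "dy": -0.158, "dz": 0.025, "az": -0.002}
5 {"dx": -0.115, "dy": -0.158, "dz": 0.025, "az": -0.002}
6 {"dx": -0.114, "dy": -0.159, "dz": 0.025, "az": -0.002}
7 {"dx": -0.113, "dy": -0.16, "dz": 0.025, "az": -0.002}
8 {"dx": -0.112, "dy": -0.161, "dz": 0.025, "az": -0.002}
9 {"dx": -0.11, "dy": -0.162, "dz": 0.025, "az": -0.002}
10 {"dx": -0.109, "dy": -0.163, "dz": 0.025, "az": -0.002}
11 {"dx": -0.108, "dy": -0.164, "dz": 0.025, "az": -0.002}
12 {"dx": -0.107, "dy": -0.164, "dz": 0.025, "az": -0.002}
13 {"dx": -0.105, "dy": -0.165, "dz": 0.025, "az": -0.002}
14 {"dx": -0.104, "dy": -0.166, "dz": 0.025, "az": -0.002}
15 {"dx": -0.103, "dy": -0.167, "dz": 0.024, "az": -0.002}
16 {"dx": -0.101, "dy": -0.168, "dz": 0.024, "az": -0.002}
17 {"dx": -0.1, "dy": -0.168, "dz": 0.024, "az": -0.002}
18 {"dx": -0.099, "dy": -0.169, "dz": 0.024, "az": -0.002}
```

All the keys are needed in each row.

>>> {"name": "carry_out", "arguments": {
  "targets": [
    {"dx": -0.12,"dy": -0.155,"dz": 0.025,"ax": 0,"ay": 0,"az": 0,"fingers": 80},
    {"dx": -0.12,"dy": -0.155,"dz": 0.025,"ax": 0,"ay": 0,"az": 0,"fingers": 80},
    {"dx": -0.12,"dy": -0.155,"dz": 0.025,"ax": 0,"ay": 0,"az": 0,"fingers": 80},
    {"dx": -0.115,"dy": -0.16,"dz": 0.025,"ax": 0,"ay": 0,"az": 0,"fingers": 80},
    {"dx": -0.115,"dy": -0.16,"dz": 0.025,"ax": 0,"ay": 0,"az": 0,"fingers": 80},
    {"dx": -0.115,"dy": -0.16,"dz": 0.025,"ax": 0,"ay": 0,"az": -0.01,"fingers": 80},
    {"dx": -0.11,"dy": -0.16,"dz": 0.025,"ax": 0,"ay": 0,"az": -0.01,"fingers": 80},
    {"dx": -0.11,"dy": -0.16,"dz": 0.025,"ax": 0,"ay": 0,"az": -0.01,"fingers": 80}
  ],
  "grip_force": 15
}}

```text
time: 0.82
tcp_pos: [0.2788, 0.2442, 0.1938]
tcp_rot: [-0.32, -3.124, 0.0]
wrist_force: [1.2, -0.1, -1.1]
opening: 0.08
```

```bash
python3 - <<'E'
from plan import *
plan([(.417,-.1175,.15,-.175)])
E
```

```text
t 0.82 pos [0.2788 0.2442 0.1938] open 0.0800 phi -0.204 F [ 1.2 -0.1 -1.1]
1 {"dx": -0.104, "dy": -0.163, "dz": 0.022}
2 {"dx": -0.104, "dy": -0.163, "dz": 0.022}
3 {"dx": -0.103, "dy": -0.164, "dz": 0.022}
4 {"dx": -0.103, "dy": -0.164, "dz": 0.022}
5 {"dx": -0.102, "dy": -0.164, "dz": 0.022}
6 {"dx": -0.102, "dy": -0.165, "dz": 0.022}
7 {"dx": -0.102, "dy": -0.165, "dz": 0.022}
8 {"dx": -0.101, "dy": -0.165, "dz": 0.022}
9 {"dx": -0.101, "dy": -0.165, "dz": 0.022}
10 {"dx": -0.1, "dy": -0.166, "dz": 0.022}
```

>>> {"name": "carry_out", "arguments": {
  "targets": [
    {"dx": -0.105,"dy": -0.165,"dz": 0.02,"ax": 0,"ay": 0,"az": 0,"fingers": 80},
    {"dx": -0.105,"dy": -0.165,"dz": 0.02,"ax": 0,"ay": 0,"az": 0,"fingers": 80},
    {"dx": -0.105,"dy": -0.165,"dz": 0.02,"ax": 0,"ay": 0,"az": 0,"fingers": 80},
    {"dx": -0.105,"dy": -0.165,"dz": 0.02,"ax": 0,"ay": 0,"az": 0,"fingers": 80},
    {"dx": -0.1,"dy": -0.165,"dz": 0.02,"ax": 0,"ay": 0,"az": 0,"fingers": 80},
    {"dx": -0.1,"dy": -0.165,"dz": 0.02,"ax": 0,"ay": 0,"az": 0,"fingers": 80},
    {"dx": -0.1,"dy": -0.165,"dz": 0.02,"ax": 0,"ay": 0,"az": 0,"fingers": 80},
    {"dx": -0.1,"dy": -0.165,"dz": 0.02,"ax": 0,"ay": 0,"az": 0,"fingers": 80}
  ]
}}

```text
time: 1.48
tcp_pos: [0.387, -0.0625, 0.1611]
tcp_rot: [0.315, 3.12, 0.0]
wrist_force: [0.7, 0.1, 0.0]
opening: 0.0802
```

```bash
python3 - <<'E'
from plan import *
from plant import capture
c=capture("wrist");pickle.dump(c,open("w1.pkl","wb"));cv2.imwrite("pics/w1.png",c["pixels"][:,:,::-1])
plan([(.417,-.1175,.15,-.175)])
for n,p in dict(s1=(.417,-.1175),s2=(.615,-.1165),s3=(.606,-.297),s4=(.421,-.283)).items(): print(n,proj(c,(*p,.026)))
E
```

```text
t 1.53 pos [ 0.3894 -0.0686  0.1613] open 0.0798 phi -0.205 F [ 0.1 -5.1  0.1]
1 {"dx": -0.092, "dy": -0.106, "dz": 0.029, "az": -0.005}
2 {"dx": -0.091, "dy": -0.107, "dz": 0.029, "az": -0.005}
s1 [252.7864248  267.30173741]
s2 [311.56152905 472.08395952]
s3 [110.51911253 495.70026598]
s4 [ 38.88323154 313.10398727]
```

View pics/w1.png

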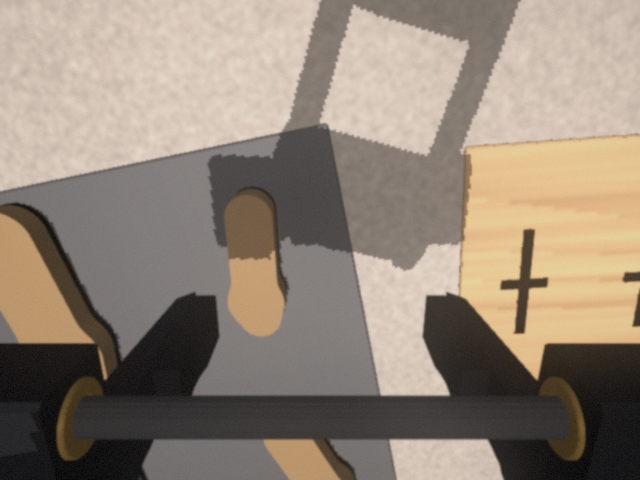

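The wrist view shows s1 tan on the mat, with heel tip at (249,190), toe tip at (257,336) and waist sides at about (228,235)/(276,235). Mark a's crossing is at (524,283).

```bash
python3 - <<'E'
from meas import *
c=load("w1.pkl");t=load("top0.pkl")
A,B=toplane(c,[(249,189),(257,336)],.026);print(A,B,(A+B)/2,np.hypot(*(A-B)))
print("a",toplane(c,(524,283),.004))
W=toplane(c,[(228,240),(277,240)],.026);print("waist",W,W.mean(0))
# height from top vs wrist: toe tip, heel tip
print(tri(t,T(139,357,300,190,3.4),c,(257,336)),tri(t,T(124,527,300,190,3.4),c,(249,189)))
E
```

```text
[ 0.36080322 -0.10549282] [ 0.47293719 -0.12875818] [ 0.4168702 -0.1171255] 0.11452207468627101
a [[0.48170403 0.08161854]]
waist [[ 0.39327118 -0.12923716]
 [ 0.40018282 -0.09561661]] [ 0.396727   -0.11242688]
[ 0.4707164  -0.12404837  0.03180612] [ 0.36225689 -0.10904907  0.01528585]
```

Three views agree on s1: (0.417, -0.117), top at about 0.025. Moving to grasp.

```bash
python3 - <<'E'
from plan import *
plan([(.417,-.117,.10,-.18),(.417,-.117,.007,-.18)])
E
```

```text
t 1.53 pos [ 0.3894 -0.0686  0.1613] open 0.0798 phi -0.205 F [ 0.1 -5.1  0.1]
1 {"dx": -0.061, "dy": -0.069, "dz": 0.103, "az": -0.003}
2 {"dx": -0.06, "dy": -0.07, "dz": 0.103, "az": -0.003}
3 {"dx": -0.06, "dy": -0.071, "dz": 0.102, "az": -0.003}
4 {"dz": 0.155}
5 {"dz": 0.155}
6 {"dz": 0.155}
```

>>> {"name": "carry_out", "arguments": {
  "targets": [
    {"dx": -0.06,"dy": -0.07,"dz": 0.1,"ax": 0,"ay": 0,"az": -0.004,"fingers": 80},
    {"dx": -0.06,"dy": -0.07,"dz": 0.1,"ax": 0,"ay": 0,"az": -0.004,"fingers": 80},
    {"dx": -0.06,"dy": -0.07,"dz": 0.1,"ax": 0,"ay": 0,"az": 0,"fingers": 80},
    {"dx": 0,"dy": 0,"dz": 0,"ax": 0,"ay": 0,"az": 0,"fingers": 70}
  ]
}}

```text
time: 1.87
tcp_pos: [0.4193, -0.1243, 0.1006]
tcp_rot: [0.294, 3.116, -0.009]
wrist_force: [-0.5, 0.0, 0.4]
opening: 0.0753
```

```bash
python3 - <<'E'
from plan import *
plan([(.417,-.117,.007,-.18,4)])
E
```

```text
t 1.87 pos [ 0.4193 -0.1243  0.1006] open 0.0753 phi -0.188 F [-0.5  0.   0.4]
1 {"dx": 0.006, "dy": 0.009, "dz": 0.117}
2 {"dx": 0.006, "dy": 0.009, "dz": 0.117}
3 {"dx": 0.005, "dy": 0.009, "dz": 0.117}
4 {"dx": 0.005, "dy": 0.009, "dz": 0.117}
```

>>> {"name": "carry_out", "arguments": {
  "targets": [
    {"dx": 0.01,"dy": 0.02,"dz": 0.12,"ax": 0,"ay": 0,"az": 0,"fingers": 70},
    {"dx": 0.005,"dy": 0.01,"dz": 0.12,"ax": 0,"ay": 0,"az": 0,"fingers": 70},
    {"dx": 0.005,"dy": 0.005,"dz": 0.12,"ax": 0,"ay": 0,"az": 0,"fingers": 70},
    {"dx": 0,"dy": 0,"dz": 0.05,"ax": 0,"ay": 0,"az": 0,"fingers": 70},
    {"dx": 0,"dy": 0,"dz": 0.0,"ax": 0,"ay": 0,"az": 0,"fingers": 70}
  ]
}}

```text
time: 2.28
tcp_pos: [0.4176, -0.1153, 0.0176]
tcp_rot: [0.297, 3.116, -0.007]
wrist_force: [-0.2, 0.9, -0.6]
opening: 0.0701
```

```bash
python3 - <<'E'
from plan import *
plan([(.417,-.117,.007,-.18,1)])
E
```

```text
t 2.28 pos [ 0.4176 -0.1153  0.0176] open 0.0701 phi -0.190 F [-0.2  0.9 -0.6]
1 {"dx": 0.002, "dy": -0.009, "dz": 0.053, "ay": 0.004, "az": -0.003}
```

>>> {"name": "carry_out", "arguments": {
  "targets": [
    {"dx": 0,"dy": -0.008,"dz": 0.05,"ax": 0,"ay": 0.004,"az": 0,"fingers": 60},
    {"dx": 0,"dy": 0,"dz": 0,"ax": 0,"ay": 0,"az": 0,"fingers": 20},
    {"dx": 0,"dy": 0,"dz": 0,"ax": 0,"ay": 0,"az": 0,"fingers": 20},
    {"dx": 0,"dy": 0,"dz": 0,"ax": 0,"ay": 0,"az": 0,"fingers": 20},
    {"dx": 0,"dy": 0,"dz": 0,"ax": 0,"ay": 0,"az": 0,"fingers": 20},
    {"dx": 0,"dy": 0,"dz": 0,"ax": 0,"ay": 0,"az": 0,"fingers": 20},
    {"dx": 0,"dy": 0,"dz": 0,"ax": 0,"ay": 0,"az": 0,"fingers": 20}
  ]
}}

```text
time: 2.87
tcp_pos: [0.4191, -0.1151, 0.0132]
tcp_rot: [0.294, 3.125, -0.008]
wrist_force: [-0.2, 0.1, -0.2]
opening: 0.033
```

```bash
python3 - <<'E'
from plan import *
plan([(.45,-.08,.10,-.15),(.4812,.0813,.08,-.128),(.4812,.0813,.013,-.128)])
E
```

```text
t 2.87 pos [ 0.4191 -0.1151  0.0132] open 0.0330 phi -0.188 F [-0.2  0.1 -0.2]
1 {"dx": -0.04, "dy": 0.066, "dz": -0.145, "az": -0.004}
2 {"dx": -0.041, "dy": 0.066, "dz": -0.145, "az": -0.004}
3 {"dx": -0.041, "dy": 0.066, "dz": -0.145, "az": -0.004}
4 {"dx": -0.007, "dy": 0.164, "dz": 0.02}
5 {"dx": -0.007, "dy": 0.164, "dz": 0.02}
6 {"dx": -0.008, "dy": 0.164, "dz": 0.02}
7 {"dx": -0.009, "dy": 0.164, "dz": 0.02}
8 {"dx": -0.01, "dy": 0.164, "dz": 0.02}
9 {"dz": 0.168}
10 {"dz": 0.168}
```

>>> {"name": "carry_out", "arguments": {
  "targets": [
    {"dx": 0,"dy": 0,"dz": -0.1,"ax": 0,"ay": 0,"az": 0,"fingers": 20},
    {"dx": -0.02,"dy": 0.03,"dz": -0.15,"ax": 0,"ay": 0,"az": 0,"fingers": 20},
    {"dx": -0.04,"dy": 0.1,"dz": -0.15,"ax": 0,"ay": 0,"az": -0.004,"fingers": 20},
    {"dx": -0.04,"dy": 0.15,"dz": -0.05,"ax": 0,"ay": 0,"az": -0.004,"fingers": 20},
    {"dx": -0.04,"dy": 0.165,"dz": 0,"ax": 0,"ay": 0,"az": -0.004,"fingers": 20},
    {"dx": -0.01,"dy": 0.165,"dz": 0,"ax": 0,"ay": 0,"az": -0.004,"fingers": 20},
    {"dx": 0,"dy": 0.165,"dz": 0,"ax": 0,"ay": 0,"az": 0,"fingers": 20}
  ]
}}

```text
time: 3.45
tcp_pos: [0.4772, 0.0333, 0.1108]
tcp_rot: [0.23, 3.123, -0.009]
wrist_force: [-0.8, -0.2, -0.6]
opening: 0.0331
```

```bash
python3 - <<'E'
from plan import *
plan([(.483,.081,.06,-.128),(.483,.081,.016,-.128)])
E
```

```text
t 3.45 pos [0.4772 0.0333 0.1108] open 0.0331 phi -0.147 F [-0.8 -0.2 -0.6]
1 {"dx": 0.004, "dy": 0.121, "dz": 0.126, "ay": 0.002, "az": -0.003}
2 {"dx": 0.003, "dy": 0.12, "dz": 0.127, "ay": 0.002, "az": -0.003}
3 {"dz": 0.11}
4 {"dz": 0.11}
```

>>> {"name": "carry_out", "arguments": {
  "targets": [
    {"dx": 0,"dy": 0.12,"dz": 0.1,"ax": 0,"ay": 0.004,"az": -0.004,"fingers": 20},
    {"dx": 0,"dy": 0.07,"dz": 0.1,"ax": 0,"ay": 0,"az": -0.002,"fingers": 20},
    {"dx": 0,"dy": 0.02,"dz": 0.05,"ax": 0,"ay": 0,"az": 0,"fingers": 20},
    {"dx": 0,"dy": 0,"dz": 0,"ax": 0,"ay": 0,"az": 0,"fingers": 20}
  ]
}}

```text
time: 3.78
tcp_pos: [0.4863, 0.0822, 0.0624]
tcp_rot: [0.189, 3.131, -0.006]
wrist_force: [-0.5, -0.2, -0.6]
opening: 0.0328
```

```bash
python3 - <<'E'
from plan import *
from plant import capture
plan([(.483,.081,.016,-.128)])
c=capture("wrist");cv2.imwrite("pics/w2.png",c["pixels"][:,:,::-1])
E
```

```text
t 3.78 pos [0.4863 0.0822 0.0624] open 0.0328 phi -0.121 F [-0.5 -0.2 -0.6]
1 {"dx": 0.008, "dy": -0.004, "dz": 0.116}
2 {"dx": 0.008, "dy": -0.004, "dz": 0.116}
```

View pics/w2.png

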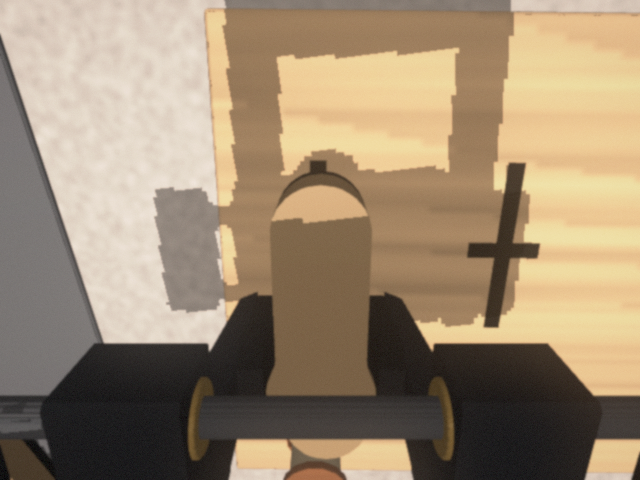

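The sole is held square and level, with the mark bar's near end showing at (318,165) just past its heel. Lowering it now.

>>> {"name": "carry_out", "arguments": {
  "targets": [
    {"dx": 0.01,"dy": -0.004,"dz": 0.08,"ax": 0,"ay": 0,"az": 0,"fingers": 20},
    {"dx": 0.006,"dy": 0,"dz": 0.08,"ax": 0,"ay": 0,"az": 0,"fingers": 20},
    {"dx": 0,"dy": 0,"dz": 0.06,"ax": 0,"ay": 0,"az": 0,"fingers": 20},
    {"dx": 0,"dy": 0,"dz": 0.02,"ax": 0,"ay": 0,"az": 0,"fingers": 20},
    {"dx": 0,"dy": 0,"dz": 0.01,"ax": 0,"ay": 0,"az": 0,"fingers": 20}
  ]
}}

```text
time: 4.25
tcp_pos: [0.4868, 0.0756, 0.0164]
tcp_rot: [0.198, 3.124, -0.008]
wrist_force: [-0.4, 0.2, 0.1]
opening: 0.0328
```

```bash
python3 - <<'E'
from plan import *
plan([(.483,.081,.016,-.128)])
E
```

```text
t 4.25 pos [0.4868 0.0756 0.0164] open 0.0328 phi -0.127 F [-0.4  0.2  0.1]
1 {"dx": 0.022, "dy": 0.025, "ay": 0.004}
```

>>> {"name": "carry_out", "arguments": {
  "targets": [
    {"dx": 0.022,"dy": 0.025,"dz": 0,"ax": 0,"ay": 0.004,"az": 0,"fingers": 20},
    {"dx": 0,"dy": 0,"dz": 0,"ax": 0,"ay": 0,"az": 0,"fingers": 20}
  ]
}}

```text
time: 4.42
tcp_pos: [0.4833, 0.0798, 0.0174]
tcp_rot: [-0.203, -3.134, 0.007]
wrist_force: [-1.1, 0.4, -0.1]
opening: 0.0327
```

```bash
python3 - <<'E'
from plan import *
plan([(.483,.081,.016,-.128)])
E
```

```text
t 4.42 pos [0.4833 0.0798 0.0174] open 0.0327 phi -0.130 F [-1.1  0.4 -0.1]
1 {"dx": 0.002, "dy": 0.006, "dz": 0.007}
```

>>> {"name": "carry_out", "arguments": {
  "targets": [
    {"dx": 0,"dy": 0.005,"dz": 0.015,"ax": 0,"ay": 0,"az": 0,"fingers": 20},
    {"dx": 0,"dy": 0,"dz": 0,"ax": 0,"ay": 0,"az": 0,"fingers": 50},
    {"dx": 0,"dy": 0,"dz": 0,"ax": 0,"ay": 0,"az": 0,"fingers": 50},
    {"dx": 0,"dy": 0,"dz": 0,"ax": 0,"ay": 0,"az": 0,"fingers": 50},
    {"dx": 0,"dy": 0,"dz": -0.1,"ax": 0,"ay": 0,"az": 0,"fingers": 50},
    {"dx": 0,"dy": 0,"dz": -0.18,"ax": 0,"ay": 0,"az": 0,"fingers": 70},
    {"dx": 0,"dy": 0,"dz": -0.15,"ax": 0,"ay": 0,"az": 0,"fingers": 80}
  ]
}}

```text
time: 5.0
tcp_pos: [0.48, 0.0814, 0.0992]
tcp_rot: [-0.202, -3.124, 0.007]
wrist_force: [1.7, -0.8, -0.3]
opening: 0.061
```

```bash
python3 - <<'E'
from plan import *
from plant import capture
plan([(.615,-.1165,.10,.28)])
c=capture("wrist");cv2.imwrite("pics/w3.png",c["pixels"][:,:,::-1])
E
```

```text
t 5.00 pos [0.48   0.0814 0.0992] open 0.0610 phi -0.129 F [ 1.7 -0.8 -0.3]
1 {"dx": -0.133, "dy": -0.149, "az": -0.022}
2 {"dx": -0.122, "dy": -0.158, "az": -0.022}
3 {"dx": -0.111, "dy": -0.166, "az": -0.022}
4 {"dx": -0.1, "dy": -0.173, "az": -0.022}
5 {"dx": -0.088, "dy": -0.179, "az": -0.022}
6 {"dx": -0.075, "dy": -0.185, "az": -0.022}
```

View pics/w3.png

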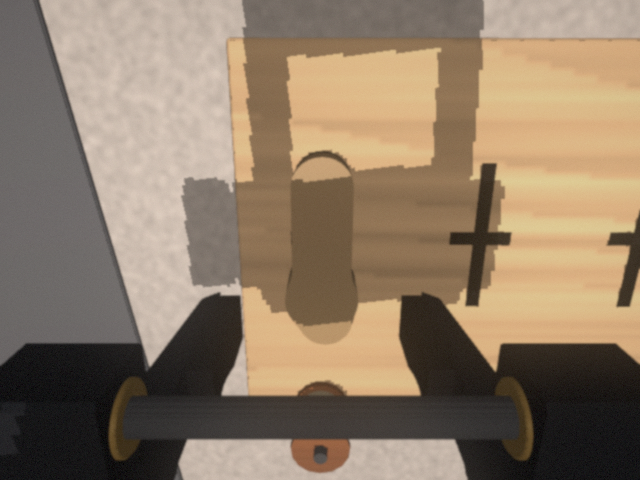

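s1 lies on mark a, released, with its heel tip at (322,152) and toe tip at (325,343). Next is s2.

>>> {"name": "carry_out", "arguments": {
  "targets": [
    {"dx": -0.13,"dy": -0.15,"dz": 0,"ax": 0,"ay": 0,"az": -0.022,"fingers": 80},
    {"dx": -0.12,"dy": -0.16,"dz": 0,"ax": 0,"ay": 0,"az": -0.022,"fingers": 80},
    {"dx": -0.11,"dy": -0.165,"dz": 0,"ax": 0,"ay": 0,"az": -0.022,"fingers": 80},
    {"dx": -0.1,"dy": -0.175,"dz": 0,"ax": 0,"ay": 0,"az": -0.022,"fingers": 80},
    {"dx": -0.08,"dy": -0.18,"dz": 0,"ax": 0,"ay": 0,"az": -0.022,"fingers": 80},
    {"dx": -0.04,"dy": -0.1,"dz": 0,"ax": 0,"ay": 0,"az": -0.022,"fingers": 80},
    {"dx": 0,"dy": 0,"dz": 0,"ax": 0,"ay": 0,"az": 0,"fingers": 80},
    {"dx": 0,"dy": 0,"dz": 0,"ax": 0,"ay": 0,"az": 0,"fingers": 80}
  ]
}}

```text
time: 5.72
tcp_pos: [0.6156, -0.1086, 0.1118]
tcp_rot: [-0.486, 3.094, -0.014]
wrist_force: [-0.1, -0.1, -0.0]
opening: 0.0798
```

```bash
python3 - <<'E'
from plan import *
from plant import capture
plan([(.615,-.1165,.10,.28)])
c=capture("wrist");pickle.dump(c,open("w4.pkl","wb"));cv2.imwrite("pics/w4.png",c["pixels"][:,:,::-1])
E
```

```text
t 5.72 pos [ 0.6156 -0.1086  0.1118] open 0.0798 phi 0.311 F [-0.1 -0.1 -0. ]
1 {"dx": 0.015, "dy": -0.036, "dz": 0.059, "ax": -0.003, "ay": 0.003, "az": 0.01}
```

View pics/w4.png

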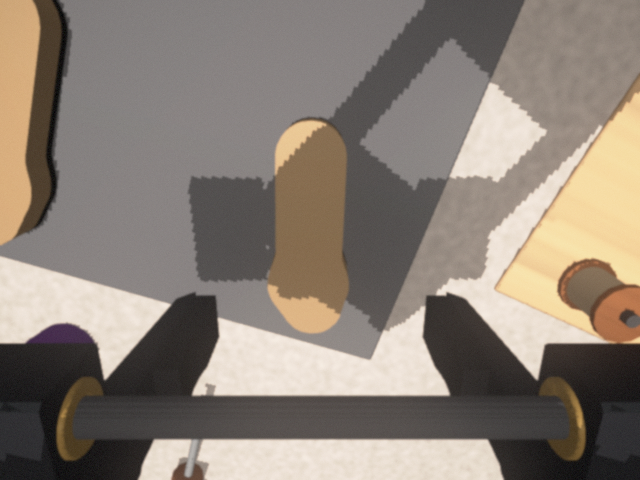

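In this view the heel tip is at (312,120), the toe tip at (309,333), and the waist sides at (275,200)/(346,200).

```bash
python3 - <<'E'
from plan import *
c=load("w4.pkl")
A,B=toplane(c,[(312,120),(309,333)],.026);m=(A+B)/2;d=B-A;print(m,np.hypot(*d),np.arctan2(d[1],d[0]))
W=toplane(c,[(275,180),(346,180),(275,235),(345,235)],.026);w1=W[:2].mean(0);w2=W[2:].mean(0);print(W,np.arctan2(*(w2-w1)[::-1]))
plan([(.615,-.117,.008,.28)])
E
```

```text
[ 0.61671377 -0.11526891] 0.1295383639841182 0.28914029668249963
[[ 0.59149609 -0.1435459 ]
 [ 0.57947018 -0.10636344]
 [ 0.62252627 -0.13479722]
 [ 0.6100689  -0.09648595]] 0.293502440007615
t 5.77 pos [ 0.6154 -0.1084  0.1118] open 0.0799 phi 0.312 F [-0.3 -0.7 -1. ]
1 {"dx": 0.007, "dy": -0.012, "dz": 0.173, "az": 0.003}
2 {"dx": 0.006, "dy": -0.012, "dz": 0.173, "az": 0.003}
3 {"dx": 0.005, "dy": -0.013, "dz": 0.173, "az": 0.003}
```

>>> {"name": "carry_out", "arguments": {
  "targets": [
    {"dx": 0.01,"dy": -0.03,"dz": 0.12,"ax": 0,"ay": 0,"az": 0.008,"fingers": 75},
    {"dx": 0,"dy": -0.01,"dz": 0.15,"ax": 0,"ay": 0,"az": 0,"fingers": 70},
    {"dx": 0,"dy": 0,"dz": 0.13,"ax": 0,"ay": 0,"az": 0,"fingers": 70},
    {"dx": 0,"dy": 0,"dz": 0.05,"ax": 0,"ay": 0,"az": 0,"fingers": 70},
    {"dx": 0,"dy": 0,"dz": 0.02,"ax": 0,"ay": 0,"az": 0,"fingers": 65}
  ]
}}

```text
time: 6.18
tcp_pos: [0.6167, -0.1117, 0.0181]
tcp_rot: [-0.445, 3.096, -0.016]
wrist_force: [0.6, 0.7, -0.8]
opening: 0.0658
```

```bash
python3 - <<'E'
from plan import *
plan([(.616,-.116,.008,.287)])
E
```

```text
t 6.18 pos [ 0.6167 -0.1117  0.0181] open 0.0658 phi 0.286 F [ 0.6  0.7 -0.8]
1 {"dx": 0.01, "dy": -0.019, "dz": 0.05, "ax": -0.004, "ay": 0.004}
```

>>> {"name": "carry_out", "arguments": {
  "targets": [
    {"dx": 0.01,"dy": -0.02,"dz": 0.05,"ax": -0.004,"ay": 0.004,"az": 0,"fingers": 60},
    {"dx": 0,"dy": 0,"dz": 0.02,"ax": 0,"ay": 0,"az": 0,"fingers": 55},
    {"dx": 0,"dy": 0,"dz": 0,"ax": 0,"ay": 0,"az": 0,"fingers": 25},
    {"dx": 0,"dy": 0,"dz": 0,"ax": 0,"ay": 0,"az": 0,"fingers": 25},
    {"dx": 0,"dy": 0,"dz": 0,"ax": 0,"ay": 0,"az": 0,"fingers": 25},
    {"dx": 0,"dy": 0,"dz": 0,"ax": 0,"ay": 0,"az": 0,"fingers": 25},
    {"dx": 0,"dy": 0,"dz": 0,"ax": 0,"ay": 0,"az": 0,"fingers": 25}
  ]
}}

```text
time: 6.77
tcp_pos: [0.6169, -0.1121, 0.0084]
tcp_rot: [-0.452, 3.106, -0.003]
wrist_force: [-0.4, 0.2, -0.4]
opening: 0.038
```

```bash
python3 - <<'E'
from plan import *
plan([(.616,-.116,.11,.287),(.52,.08,.13,-.0),(.4935,.1757,.09,-.128)])
E
```

```text
t 6.77 pos [ 0.6169 -0.1121  0.0084] open 0.0380 phi 0.289 F [-0.4  0.2 -0.4]
1 {"dx": 0.003, "dy": -0.006, "dz": -0.169}
2 {"dx": 0.003, "dy": -0.006, "dz": -0.169}
3 {"dx": 0.003, "dy": -0.006, "dz": -0.169}
4 {"dx": 0.03, "dy": 0.179, "dz": -0.017, "az": 0.015}
5 {"dx": 0.039, "dy": 0.178, "dz": -0.017, "az": 0.015}
6 {"dx": 0.047, "dy": 0.176, "dz": -0.017, "az": 0.015}
7 {"dx": 0.056, "dy": 0.173, "dz": -0.017, "az": 0.015}
8 {"dx": 0.064, "dy": 0.17, "dz": -0.017, "az": 0.015}
9 {"dx": 0.072, "dy": 0.167, "dz": -0.017, "az": 0.015}
10 {"dx": 0.044, "dy": 0.159, "dz": 0.067, "az": 0.014}
11 {"dx": 0.051, "dy": 0.157, "dz": 0.067, "az": 0.014}
12 {"dx": 0.058, "dy": 0.155, "dz": 0.067, "az": 0.014}
```

>>> {"name": "carry_out", "arguments": {
  "targets": [
    {"dx": 0,"dy": 0,"dz": -0.1,"ax": 0,"ay": 0,"az": 0,"fingers": 25},
    {"dx": 0,"dy": 0,"dz": -0.18,"ax": 0,"ay": 0,"az": 0,"fingers": 25},
    {"dx": 0.01,"dy": 0.06,"dz": -0.18,"ax": 0,"ay": 0,"az": 0.008,"fingers": 25},
    {"dx": 0.03,"dy": 0.14,"dz": -0.1,"ax": 0,"ay": 0,"az": 0.016,"fingers": 25},
    {"dx": 0.04,"dy": 0.18,"dz": 0,"ax": 0,"ay": 0,"az": 0.016,"fingers": 25},
    {"dx": 0.05,"dy": 0.18,"dz": 0,"ax": 0,"ay": 0,"az": 0.016,"fingers": 25},
    {"dx": 0.06,"dy": 0.17,"dz": 0,"ax": 0,"ay": 0,"az": 0.016,"fingers": 25},
    {"dx": 0.06,"dy": 0.17,"dz": 0,"ax": 0,"ay": 0,"az": 0.016,"fingers": 25}
  ]
}}

```text
time: 7.43
tcp_pos: [0.5392, 0.0576, 0.1286]
tcp_rot: [0.014, 3.13, -0.004]
wrist_force: [0.9, 1.8, 0.7]
opening: 0.0383
```

```bash
python3 - <<'E'
from plan import *
plan([(.4955,.1755,.06,-.128)])
E
```

```text
t 7.43 pos [0.5392 0.0576 0.1286] open 0.0383 phi -0.009 F [0.9 1.8 0.7]
1 {"dx": 0.057, "dy": 0.147, "dz": 0.085, "az": 0.009}
2 {"dx": 0.061, "dy": 0.145, "dz": 0.085, "az": 0.009}
3 {"dx": 0.065, "dy": 0.143, "dz": 0.085, "az": 0.009}
4 {"dx": 0.069, "dy": 0.141, "dz": 0.085, "az": 0.009}
```

>>> {"name": "carry_out", "arguments": {
  "targets": [
    {"dx": 0.06,"dy": 0.15,"dz": 0.05,"ax": 0,"ay": 0,"az": 0.009,"fingers": 25},
    {"dx": 0.06,"dy": 0.15,"dz": 0.08,"ax": 0,"ay": 0,"az": 0.009,"fingers": 25},
    {"dx": 0.06,"dy": 0.14,"dz": 0.08,"ax": 0,"ay": 0,"az": 0.009,"fingers": 25},
    {"dx": 0.04,"dy": 0.09,"dz": 0.08,"ax": 0,"ay": 0,"az": 0.007,"fingers": 25},
    {"dx": 0,"dy": 0,"dz": 0,"ax": 0,"ay": 0,"az": 0,"fingers": 25},
    {"dx": 0,"dy": 0,"dz": 0,"ax": 0,"ay": 0,"az": 0,"fingers": 25}
  ]
}}

```text
time: 7.93
tcp_pos: [0.4969, 0.1769, 0.0722]
tcp_rot: [0.183, 3.117, 0.001]
wrist_force: [-0.0, -0.6, -0.1]
opening: 0.0383
```

```bash
python3 - <<'E'
from plan import *
plan([(.4955,.1755,.011,-.128)])
E
```

```text
t 7.93 pos [0.4969 0.1769 0.0722] open 0.0383 phi -0.117 F [-0.  -0.6 -0.1]
1 {"dx": 0.006, "dy": -0.004, "dz": 0.153, "ay": 0.003, "az": 0.002}
2 {"dx": 0.004, "dy": -0.004, "dz": 0.153, "ay": 0.003, "az": 0.002}
```

>>> {"name": "carry_out", "arguments": {
  "targets": [
    {"dx": 0.005,"dy": -0.004,"dz": 0.1,"ax": 0,"ay": 0.003,"az": 0.003,"fingers": 25},
    {"dx": 0.004,"dy": -0.003,"dz": 0.1,"ax": 0,"ay": 0.002,"az": 0,"fingers": 25},
    {"dx": 0,"dy": 0,"dz": 0.06,"ax": 0,"ay": 0,"az": 0,"fingers": 25},
    {"dx": 0,"dy": 0,"dz": 0.03,"ax": 0,"ay": 0,"az": 0,"fingers": 25},
    {"dx": 0,"dy": 0,"dz": 0,"ax": 0,"ay": 0,"az": 0,"fingers": 25}
  ]
}}

```text
time: 8.35
tcp_pos: [0.501, 0.1733, 0.0168]
tcp_rot: [0.198, 3.123, 0.004]
wrist_force: [-0.1, -0.2, -0.0]
opening: 0.0379
```

```bash
python3 - <<'E'
from plan import *
plan([(.4955,.1755,.0105,-.128)])
E
```

```text
t 8.35 pos [0.501  0.1733 0.0168] open 0.0379 phi -0.126 F [-0.1 -0.2 -0. ]
1 {"dx": 0.029, "dy": 0.008, "dz": 0.031, "ay": 0.004}
```

>>> {"name": "carry_out", "arguments": {
  "targets": [
    {"dx": 0.03,"dy": 0.01,"dz": 0.02,"ax": 0,"ay": 0.004,"az": 0,"fingers": 25},
    {"dx": 0,"dy": 0,"dz": 0.01,"ax": 0,"ay": 0,"az": 0,"fingers": 25},
    {"dx": 0,"dy": 0,"dz": 0,"ax": 0,"ay": 0,"az": 0,"fingers": 25}
  ]
}}

```text
time: 8.6
tcp_pos: [0.4968, 0.1751, 0.0121]
tcp_rot: [0.201, 3.134, 0.006]
wrist_force: [0.0, 0.6, -0.5]
opening: 0.0383
```

```bash
python3 - <<'E'
from plan import *
plan([(.4955,.1755,.0105,-.128)])
E
```

```text
t 8.60 pos [0.4968 0.1751 0.0121] open 0.0383 phi -0.128 F [ 0.   0.6 -0.5]
1 {"dx": 0.007, "dz": 0.008}
```

>>> {"name": "carry_out", "arguments": {
  "targets": [
    {"dx": 0.007,"dy": 0,"dz": 0.01,"ax": 0,"ay": 0,"az": 0,"fingers": 25},
    {"dx": 0,"dy": 0,"dz": 0,"ax": 0,"ay": 0,"az": 0,"fingers": 54},
    {"dx": 0,"dy": 0,"dz": 0,"ax": 0,"ay": 0,"az": 0,"fingers": 54},
    {"dx": 0,"dy": 0,"dz": 0,"ax": 0,"ay": 0,"az": 0,"fingers": 54},
    {"dx": 0,"dy": 0,"dz": -0.1,"ax": 0,"ay": 0,"az": 0,"fingers": 54},
    {"dx": 0,"dy": 0,"dz": -0.2,"ax": 0,"ay": 0,"az": 0,"fingers": 70},
    {"dx": 0,"dy": 0,"dz": -0.2,"ax": 0,"ay": 0,"az": 0,"fingers": 80}
  ]
}}

```text
time: 9.18
tcp_pos: [0.4896, 0.1743, 0.1063]
tcp_rot: [-0.2, -3.122, -0.002]
wrist_force: [1.0, 0.4, 0.5]
opening: 0.0652
```

```bash
python3 - <<'E'
from plan import *
from plant import capture
plan([(.606,-.29,.12,-.02)])
c=capture("wrist");cv2.imwrite("pics/w5.png",c["pixels"][:,:,::-1])
E
```

```text
t 9.18 pos [0.4896 0.1743 0.1063] open 0.0652 phi -0.128 F [1.  0.4 0.5]
1 {"dx": -0.073, "dy": -0.186, "dz": -0.007, "az": -0.003}
2 {"dx": -0.071, "dy": -0.186, "dz": -0.007, "az": -0.003}
3 {"dx": -0.069, "dy": -0.187, "dz": -0.007, "az": -0.003}
4 {"dx": -0.068, "dy": -0.188, "dz": -0.006, "az": -0.003}
5 {"dx": -0.066, "dy": -0.188, "dz": -0.006, "az": -0.003}
6 {"dx": -0.064, "dy": -0.189, "dz": -0.006, "az": -0.003}
7 {"dx": -0.063, "dy": -0.189, "dz": -0.006, "az": -0.003}
8 {"dx": -0.061, "dy": -0.19, "dz": -0.006, "az": -0.003}
9 {"dx": -0.059, "dy": -0.19, "dz": -0.006, "az": -0.003}
10 {"dx": -0.058, "dy": -0.191, "dz": -0.006, "az": -0.003}
11 {"dx": -0.056, "dy": -0.191, "dz": -0.006, "az": -0.003}
12 {"dx": -0.054, "dy": -0.192, "dz": -0.006, "az": -0.003}
```

View pics/w5.png

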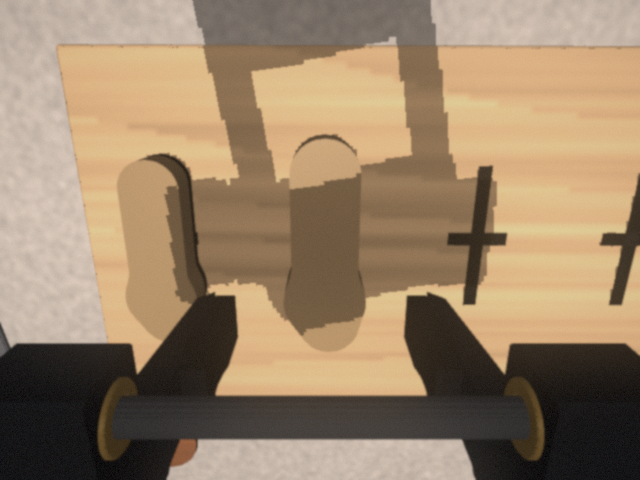

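s2 is down on mark b (heel at (325,137)) and s1 stands undisturbed beside it. On to s3.

>>> {"name": "carry_out", "arguments": {
  "targets": [
    {"dx": -0.07,"dy": -0.185,"dz": 0,"ax": 0,"ay": 0,"az": -0.003,"fingers": 84},
    {"dx": -0.07,"dy": -0.185,"dz": 0,"ax": 0,"ay": 0,"az": -0.003,"fingers": 84},
    {"dx": -0.07,"dy": -0.185,"dz": 0,"ax": 0,"ay": 0,"az": -0.003,"fingers": 84},
    {"dx": -0.07,"dy": -0.185,"dz": 0,"ax": 0,"ay": 0,"az": -0.003,"fingers": 84},
    {"dx": -0.065,"dy": -0.19,"dz": 0,"ax": 0,"ay": 0,"az": -0.003,"fingers": 84},
    {"dx": -0.065,"dy": -0.19,"dz": 0,"ax": 0,"ay": 0,"az": -0.003,"fingers": 84},
    {"dx": -0.065,"dy": -0.19,"dz": 0,"ax": 0,"ay": 0,"az": -0.003,"fingers": 84},
    {"dx": -0.06,"dy": -0.19,"dz": 0,"ax": 0,"ay": 0,"az": -0.003,"fingers": 84}
  ]
}}

```text
time: 9.9
tcp_pos: [0.5824, -0.136, 0.1238]
tcp_rot: [0.049, 3.122, 0.006]
wrist_force: [0.1, 0.5, 0.2]
opening: 0.0839
```

```bash
python3 - <<'E'
from plan import *
plan([(.606,-.29,.12,-.02)])
E
```

```text
t 9.90 pos [ 0.5824 -0.136   0.1238] open 0.0839 phi -0.032 F [0.1 0.5 0.2]
1 {"dx": -0.036, "dy": -0.191, "dz": 0.005, "ay": 0.002}
2 {"dx": -0.035, "dy": -0.192, "dz": 0.005, "ay": 0.002}
3 {"dx": -0.034, "dy": -0.192, "dz": 0.005, "ay": 0.002}
4 {"dx": -0.034, "dy": -0.192, "dz": 0.005, "ay": 0.002}
```

>>> {"name": "carry_out", "arguments": {
  "targets": [
    {"dx": -0.035,"dy": -0.19,"dz": 0,"ax": 0,"ay": 0.002,"az": 0,"fingers": 84},
    {"dx": -0.035,"dy": -0.19,"dz": 0,"ax": 0,"ay": 0.002,"az": 0,"fingers": 84},
    {"dx": -0.035,"dy": -0.18,"dz": 0,"ax": 0,"ay": 0.002,"az": 0,"fingers": 84},
    {"dx": -0.02,"dy": -0.14,"dz": 0,"ax": 0,"ay": 0,"az": 0,"fingers": 84},
    {"dx": 0,"dy": -0.04,"dz": 0,"ax": 0,"ay": 0,"az": 0,"fingers": 84},
    {"dx": 0,"dy": 0,"dz": 0,"ax": 0,"ay": 0,"az": 0,"fingers": 84}
  ]
}}

```text
time: 10.4
tcp_pos: [0.6041, -0.3021, 0.124]
tcp_rot: [0.061, 3.136, -0.001]
wrist_force: [-0.6, 0.8, 0.3]
opening: 0.084
```

```bash
python3 - <<'E'
from plan import *
from plant import capture
plan([(.606,-.296,.008,-.02)])
c=capture("wrist");pickle.dump(c,open("w6.pkl","wb"));cv2.imwrite("pics/w6.png",c["pixels"][:,:,::-1])
E
```

```text
t 10.40 pos [ 0.6041 -0.3021  0.124 ] open 0.0840 phi -0.039 F [-0.6  0.8  0.3]
1 {"dx": -0.002, "dy": 0.01, "dz": 0.193, "az": -0.002}
2 {"dx": -0.002, "dy": 0.01, "dz": 0.193, "az": -0.002}
3 {"dx": -0.003, "dy": 0.01, "dz": 0.193, "az": -0.002}
```

View pics/w6.png

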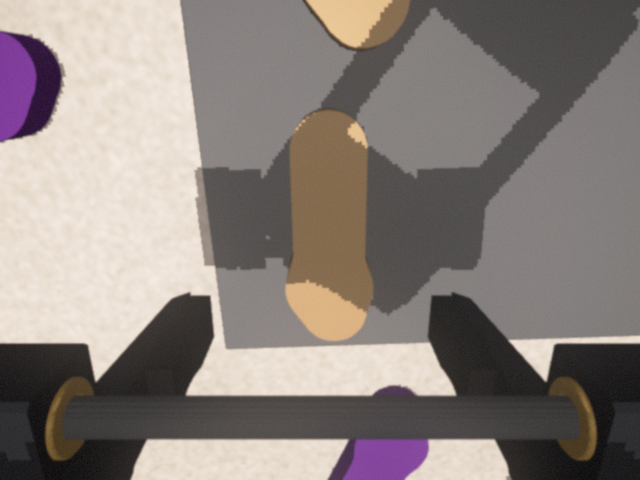

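The tan s3 is centred in view, with heel at (330,110), toe at (334,340) and waist sides at (291,200)/(367,200). The purple look-alikes are outside the mat.

```bash
python3 - <<'E'
from plan import *
c=load("w6.pkl")
A,B=toplane(c,[(330,110),(334,340)],.026);m=(A+B)/2;d=B-A;print(m,np.hypot(*d),np.arctan2(d[1],d[0]))
W=toplane(c,[(291,170),(368,170),(292,235),(366,235)],.026);w1=W[:2].mean(0);w2=W[2:].mean(0);print(w1,w2,np.arctan2(*(w2-w1)[::-1]),W[0]-W[1])
E
```

```text
[ 0.60744131 -0.29484536] 0.14692786110246867 -0.014251368690064312
[ 0.56719686 -0.29516031] [ 0.60687021 -0.29676031] -0.04030761345367003 [-0.00174694 -0.04423471]
```

>>> {"name": "carry_out", "arguments": {
  "targets": [
    {"dx": -0.01,"dy": 0.015,"dz": 0.13,"ax": 0,"ay": 0,"az": -0.004,"fingers": 80},
    {"dx": -0.006,"dy": 0.01,"dz": 0.17,"ax": 0,"ay": 0,"az": 0,"fingers": 76},
    {"dx": 0,"dy": 0.005,"dz": 0.15,"ax": 0,"ay": 0,"az": 0,"fingers": 76},
    {"dx": 0,"dy": 0,"dz": 0.06,"ax": 0,"ay": 0,"az": 0,"fingers": 74},
    {"dx": 0,"dy": 0,"dz": 0.02,"ax": 0,"ay": 0,"az": 0,"fingers": 72}
  ]
}}

```text
time: 10.87
tcp_pos: [0.6112, -0.2881, 0.019]
tcp_rot: [0.03, 3.13, -0.003]
wrist_force: [-0.5, 0.3, 0.6]
opening: 0.0724
```

```bash
python3 - <<'E'
from plan import *
plan([(.607,-.296,.008,-.025)])
E
```

```text
t 10.87 pos [ 0.6112 -0.2881  0.019 ] open 0.0724 phi -0.019 F [-0.5  0.3  0.6]
1 {"dx": 0.021, "dy": -0.04, "dz": 0.055, "ay": 0.004, "az": 0.002}
```

>>> {"name": "carry_out", "arguments": {
  "targets": [
    {"dx": 0.02,"dy": -0.04,"dz": 0.045,"ax": 0,"ay": 0.004,"az": 0.002,"fingers": 68},
    {"dx": 0,"dy": 0,"dz": 0.02,"ax": 0,"ay": 0,"az": 0,"fingers": 64},
    {"dx": 0,"dy": 0,"dz": 0,"ax": 0,"ay": 0,"az": 0,"fingers": 30},
    {"dx": 0,"dy": 0,"dz": 0,"ax": 0,"ay": 0,"az": 0,"fingers": 30},
    {"dx": 0,"dy": 0,"dz": 0,"ax": 0,"ay": 0,"az": 0,"fingers": 30},
    {"dx": 0,"dy": 0,"dz": 0,"ax": 0,"ay": 0,"az": 0,"fingers": 30},
    {"dx": 0,"dy": 0,"dz": 0,"ax": 0,"ay": 0,"az": 0,"fingers": 30}
  ]
}}

```text
time: 11.45
tcp_pos: [0.6094, -0.2955, 0.0101]
tcp_rot: [0.036, 3.14, -0.007]
wrist_force: [0.1, 0.0, -1.0]
opening: 0.0439
```

```bash
python3 - <<'E'
from plan import *
plan([(.607,-.26,.12,-.03),(.5056,.27,.12,-.128)])
E
```

```text
t 11.45 pos [ 0.6094 -0.2955  0.0101] open 0.0439 phi -0.023 F [ 0.1  0.  -1. ]
1 {"dx": 0.005, "dy": 0.058, "dz": -0.183}
2 {"dx": 0.005, "dy": 0.058, "dz": -0.183}
3 {"dx": 0.006, "dy": 0.059, "dz": -0.183}
4 {"dx": 0.042, "dy": 0.188, "az": 0.002}
5 {"dx": 0.043, "dy": 0.188, "az": 0.002}
6 {"dx": 0.045, "dy": 0.188, "az": 0.002}
7 {"dx": 0.046, "dy": 0.187, "az": 0.002}
8 {"dx": 0.047, "dy": 0.187, "az": 0.002}
9 {"dx": 0.048, "dy": 0.187, "az": 0.002}
10 {"dx": 0.05, "dy": 0.186, "az": 0.002}
11 {"dx": 0.051, "dy": 0.186, "az": 0.002}
12 {"dx": 0.052, "dy": 0.185, "az": 0.002}
13 {"dx": 0.054, "dy": 0.185, "az": 0.002}
14 {"dx": 0.055, "dy": 0.185, "az": 0.002}
15 {"dx": 0.056, "dy": 0.184, "az": 0.002}
16 {"dx": 0.058, "dy": 0.184, "az": 0.002}
17 {"dx": 0.059, "dy": 0.184, "az": 0.002}
```

>>> {"name": "carry_out", "arguments": {
  "targets": [
    {"dx": 0,"dy": 0,"dz": -0.1,"ax": 0,"ay": 0,"az": 0,"fingers": 30},
    {"dx": 0,"dy": 0.03,"dz": -0.18,"ax": 0,"ay": 0,"az": 0,"fingers": 30},
    {"dx": 0.02,"dy": 0.1,"dz": -0.17,"ax": 0,"ay": 0,"az": 0,"fingers": 30},
    {"dx": 0.04,"dy": 0.17,"dz": -0.1,"ax": 0,"ay": 0,"az": 0.002,"fingers": 30},
    {"dx": 0.045,"dy": 0.19,"dz": 0,"ax": 0,"ay": 0,"az": 0.003,"fingers": 30},
    {"dx": 0.045,"dy": 0.19,"dz": 0,"ax": 0,"ay": 0,"az": 0.003,"fingers": 30},
    {"dx": 0.045,"dy": 0.19,"dz": 0,"ax": 0,"ay": 0,"az": 0.003,"fingers": 30},
    {"dx": 0.045,"dy": 0.19,"dz": 0,"ax": 0,"ay": 0,"az": 0.003,"fingers": 30}
  ]
}}

```text
time: 12.12
tcp_pos: [0.5717, -0.0844, 0.1289]
tcp_rot: [0.129, 3.126, -0.015]
wrist_force: [0.3, 0.1, 0.1]
opening: 0.0436
```

```bash
python3 - <<'E'
from plan import *
plan([(.508,.27,.12,-.128)])
E
```

```text
t 12.12 pos [ 0.5717 -0.0844  0.1289] open 0.0436 phi -0.083 F [0.3 0.1 0.1]
1 {"dx": 0.046, "dy": 0.174, "dz": 0.002}
2 {"dx": 0.047, "dy": 0.174, "dz": 0.002}
3 {"dx": 0.048, "dy": 0.174, "dz": 0.003}
4 {"dx": 0.049, "dy": 0.173, "dz": 0.003}
5 {"dx": 0.05, "dy": 0.173, "dz": 0.003}
6 {"dx": 0.05, "dy": 0.173, "dz": 0.003}
7 {"dx": 0.051, "dy": 0.173, "dz": 0.004}
8 {"dx": 0.052, "dy": 0.172, "dz": 0.004}
9 {"dx": 0.053, "dy": 0.172, "dz": 0.004}
10 {"dx": 0.053, "dy": 0.172, "dz": 0.004}
```

>>> {"name": "carry_out", "arguments": {
  "targets": [
    {"dx": 0.045,"dy": 0.19,"dz": 0,"ax": 0,"ay": 0.002,"az": 0.002,"fingers": 30},
    {"dx": 0.045,"dy": 0.19,"dz": 0,"ax": 0,"ay": 0.002,"az": 0.002,"fingers": 30},
    {"dx": 0.05,"dy": 0.19,"dz": 0,"ax": 0,"ay": 0,"az": 0.002,"fingers": 30},
    {"dx": 0.05,"dy": 0.19,"dz": 0,"ax": 0,"ay": 0,"az": 0.002,"fingers": 30},
    {"dx": 0.05,"dy": 0.19,"dz": 0,"ax": 0,"ay": 0,"az": 0.002,"fingers": 30},
    {"dx": 0.05,"dy": 0.18,"dz": 0,"ax": 0,"ay": 0,"az": 0.002,"fingers": 30},
    {"dx": 0.05,"dy": 0.18,"dz": 0,"ax": 0,"ay": 0,"az": 0,"fingers": 30}
  ]
}}

```text
time: 12.7
tcp_pos: [0.5291, 0.1953, 0.1319]
tcp_rot: [0.197, 3.124, -0.014]
wrist_force: [0.7, -0.1, -1.0]
opening: 0.0438
```

```bash
python3 - <<'E'
from plan import *
plan([(.508,.27,.07,-.128)])
E
```

```text
t 12.70 pos [0.5291 0.1953 0.1319] open 0.0438 phi -0.126 F [ 0.7 -0.1 -1. ]
1 {"dx": 0.052, "dy": 0.12, "dz": 0.102}
2 {"dx": 0.051, "dy": 0.12, "dz": 0.102}
3 {"dx": 0.051, "dy": 0.119, "dz": 0.103}
```

>>> {"name": "carry_out", "arguments": {
  "targets": [
    {"dx": 0.05,"dy": 0.14,"dz": 0.06,"ax": 0,"ay": 0.003,"az": 0,"fingers": 30},
    {"dx": 0.05,"dy": 0.12,"dz": 0.1,"ax": 0,"ay": 0,"az": 0,"fingers": 30},
    {"dx": 0.04,"dy": 0.06,"dz": 0.1,"ax": 0,"ay": 0,"az": 0,"fingers": 30},
    {"dx": 0,"dy": 0,"dz": 0.03,"ax": 0,"ay": 0,"az": 0,"fingers": 30},
    {"dx": 0,"dy": 0,"dz": 0,"ax": 0,"ay": 0,"az": 0,"fingers": 30}
  ]
}}

```text
time: 13.12
tcp_pos: [0.5088, 0.2741, 0.0763]
tcp_rot: [0.183, 3.125, -0.005]
wrist_force: [0.8, -0.1, -0.1]
opening: 0.0438
```

```bash
python3 - <<'E'
from plan import *
plan([(.508,.27,.013,-.128)])
E
```

```text
t 13.12 pos [0.5088 0.2741 0.0763] open 0.0438 phi -0.117 F [ 0.8 -0.1 -0.1]
1 {"dx": 0.003, "dy": -0.01, "dz": 0.158, "ay": 0.002, "az": 0.002}
2 {"dx": 0.002, "dy": -0.01, "dz": 0.158, "ay": 0.002, "az": 0.002}
```

>>> {"name": "carry_out", "arguments": {
  "targets": [
    {"dx": 0.006,"dy": -0.01,"dz": 0.1,"ax": 0,"ay": 0.002,"az": 0.003,"fingers": 30},
    {"dx": 0.004,"dy": -0.005,"dz": 0.1,"ax": 0,"ay": 0.002,"az": 0,"fingers": 30},
    {"dx": 0,"dy": 0,"dz": 0.06,"ax": 0,"ay": 0,"az": 0,"fingers": 30},
    {"dx": 0,"dy": 0,"dz": 0.03,"ax": 0,"ay": 0,"az": 0,"fingers": 30},
    {"dx": 0,"dy": 0,"dz": 0,"ax": 0,"ay": 0,"az": 0,"fingers": 30}
  ]
}}

```text
time: 13.53
tcp_pos: [0.512, 0.2686, 0.0214]
tcp_rot: [0.203, 3.13, -0.001]
wrist_force: [-0.3, 0.2, -1.1]
opening: 0.0437
```

```bash
python3 - <<'E'
from plan import *
plan([(.508,.27,.0125,-.128)])
E
```

```text
t 13.53 pos [0.512  0.2686 0.0214] open 0.0437 phi -0.129 F [-0.3  0.2 -1.1]
1 {"dx": 0.021, "dy": 0.005, "dz": 0.044, "ay": 0.002}
```

>>> {"name": "carry_out", "arguments": {
  "targets": [
    {"dx": 0.022,"dy": 0.005,"dz": 0.035,"ax": 0,"ay": 0.002,"az": 0,"fingers": 30},
    {"dx": 0,"dy": 0,"dz": 0.01,"ax": 0,"ay": 0,"az": 0,"fingers": 30},
    {"dx": 0,"dy": 0,"dz": 0,"ax": 0,"ay": 0,"az": 0,"fingers": 30}
  ]
}}

```text
time: 13.78
tcp_pos: [0.5098, 0.2694, 0.014]
tcp_rot: [0.206, 3.133, 0.001]
wrist_force: [0.5, -0.6, -0.9]
opening: 0.0435
```

```bash
python3 - <<'E'
from plan import *
plan([(.508,.27,.0125,-.128)])
E
```

```text
t 13.78 pos [0.5098 0.2694 0.014 ] open 0.0435 phi -0.131 F [ 0.5 -0.6 -0.9]
1 {"dx": 0.009, "dy": 0.002, "dz": 0.008}
```

>>> {"name": "carry_out", "arguments": {
  "targets": [
    {"dx": 0.008,"dy": 0,"dz": 0.01,"ax": 0,"ay": 0,"az": 0,"fingers": 30},
    {"dx": 0,"dy": 0,"dz": 0,"ax": 0,"ay": 0,"az": 0,"fingers": 60},
    {"dx": 0,"dy": 0,"dz": 0,"ax": 0,"ay": 0,"az": 0,"fingers": 60},
    {"dx": 0,"dy": 0,"dz": 0,"ax": 0,"ay": 0,"az": 0,"fingers": 60},
    {"dx": 0,"dy": 0,"dz": -0.1,"ax": 0,"ay": 0,"az": 0,"fingers": 60},
    {"dx": 0,"dy": 0,"dz": -0.2,"ax": 0,"ay": 0,"az": 0,"fingers": 74},
    {"dx": 0,"dy": 0,"dz": -0.2,"ax": 0,"ay": 0,"az": 0,"fingers": 84}
  ]
}}

```text
time: 14.37
tcp_pos: [0.5027, 0.2682, 0.1078]
tcp_rot: [-0.205, -3.124, 0.007]
wrist_force: [0.9, 0.3, 0.1]
opening: 0.0714
```

```bash
python3 - <<'E'
from plan import *
from plant import capture
plan([(.421,-.275,.12,.076)])
c=capture("wrist");cv2.imwrite("pics/w7.png",c["pixels"][:,:,::-1])
E
```

```text
t 14.37 pos [0.5027 0.2682 0.1078] open 0.0714 phi -0.131 F [0.9 0.3 0.1]
1 {"dx": 0.004, "dy": -0.196, "dz": -0.003, "az": -0.005}
2 {"dx": 0.006, "dy": -0.196, "dz": -0.003, "az": -0.005}
3 {"dx": 0.009, "dy": -0.196, "dz": -0.003, "az": -0.005}
4 {"dx": 0.012, "dy": -0.196, "dz": -0.004, "az": -0.005}
5 {"dx": 0.015, "dy": -0.196, "dz": -0.004, "az": -0.005}
6 {"dx": 0.018, "dy": -0.195, "dz": -0.004, "az": -0.005}
7 {"dx": 0.021, "dy": -0.195, "dz": -0.004, "az": -0.005}
8 {"dx": 0.024, "dy": -0.195, "dz": -0.004, "az": -0.005}
9 {"dx": 0.027, "dy": -0.194, "dz": -0.004, "az": -0.005}
10 {"dx": 0.03, "dy": -0.194, "dz": -0.004, "az": -0.005}
11 {"dx": 0.032, "dy": -0.193, "dz": -0.004, "az": -0.005}
12 {"dx": 0.035, "dy": -0.193, "dz": -0.004, "az": -0.005}
13 {"dx": 0.038, "dy": -0.192, "dz": -0.004, "az": -0.005}
14 {"dx": 0.041, "dy": -0.192, "dz": -0.004, "az": -0.005}
```

View pics/w7.png

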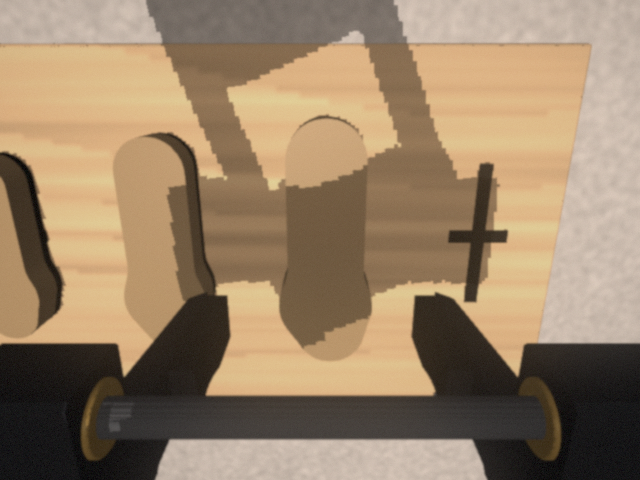

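s3 is on mark c (heel at (326,117), toe at (329,360)). Only mark d, at (480,237), is still free. On to s4.

>>> {"name": "carry_out", "arguments": {
  "targets": [
    {"dx": 0,"dy": -0.195,"dz": 0,"ax": 0,"ay": 0,"az": -0.005,"fingers": 86},
    {"dx": 0.005,"dy": -0.195,"dz": 0,"ax": 0,"ay": 0,"az": -0.005,"fingers": 86},
    {"dx": 0.01,"dy": -0.195,"dz": 0,"ax": 0,"ay": 0,"az": -0.005,"fingers": 86},
    {"dx": 0.01,"dy": -0.195,"dz": 0,"ax": 0,"ay": 0,"az": -0.005,"fingers": 86},
    {"dx": 0.015,"dy": -0.195,"dz": 0,"ax": 0,"ay": 0,"az": -0.005,"fingers": 86},
    {"dx": 0.02,"dy": -0.195,"dz": 0,"ax": 0,"ay": 0,"az": -0.005,"fingers": 86},
    {"dx": 0.02,"dy": -0.195,"dz": 0,"ax": 0,"ay": 0,"az": -0.005,"fingers": 86},
    {"dx": 0.025,"dy": -0.195,"dz": 0,"ax": 0,"ay": 0,"az": -0.005,"fingers": 86}
  ]
}}

```text
time: 15.08
tcp_pos: [0.4713, -0.0429, 0.1258]
tcp_rot: [-0.026, 3.114, 0.005]
wrist_force: [1.4, -0.4, 0.9]
opening: 0.0858
```

```bash
python3 - <<'E'
from plan import *
plan([(.421,-.275,.12,.076)])
E
```

```text
t 15.08 pos [ 0.4713 -0.0429  0.1258] open 0.0858 phi 0.017 F [ 1.4 -0.4  0.9]
1 {"dx": 0.045, "dy": -0.193, "dz": 0.003, "az": -0.003}
2 {"dx": 0.047, "dy": -0.192, "dz": 0.003, "az": -0.003}
3 {"dx": 0.049, "dy": -0.192, "dz": 0.004, "az": -0.003}
4 {"dx": 0.051, "dy": -0.191, "dz": 0.004, "az": -0.003}
5 {"dx": 0.053, "dy": -0.191, "dz": 0.004, "az": -0.003}
6 {"dx": 0.055, "dy": -0.19, "dz": 0.004, "az": -0.003}
```

>>> {"name": "carry_out", "arguments": {
  "targets": [
    {"dx": 0.045,"dy": -0.19,"dz": 0,"ax": 0,"ay": 0.003,"az": -0.003,"fingers": 86},
    {"dx": 0.045,"dy": -0.19,"dz": 0,"ax": 0,"ay": 0.002,"az": -0.003,"fingers": 86},
    {"dx": 0.05,"dy": -0.19,"dz": 0,"ax": 0,"ay": 0.002,"az": -0.003,"fingers": 86},
    {"dx": 0.05,"dy": -0.19,"dz": 0,"ax": 0,"ay": 0,"az": -0.003,"fingers": 86},
    {"dx": 0.05,"dy": -0.18,"dz": 0,"ax": 0,"ay": 0,"az": -0.003,"fingers": 86},
    {"dx": 0.04,"dy": -0.12,"dz": 0,"ax": 0,"ay": 0,"az": 0,"fingers": 86},
    {"dx": 0,"dy": -0.03,"dz": 0,"ax": 0,"ay": 0,"az": 0,"fingers": 86},
    {"dx": 0,"dy": 0,"dz": 0,"ax": 0,"ay": 0,"az": 0,"fingers": 86}
  ]
}}

```text
time: 15.75
tcp_pos: [0.4211, -0.283, 0.1292]
tcp_rot: [-0.093, 3.125, -0.012]
wrist_force: [0.3, -0.7, -0.4]
opening: 0.0862
```

```bash
python3 - <<'E'
from plan import *
from plant import capture
plan([(.421,-.282,.008,.076)])
c=capture("wrist");pickle.dump(c,open("w8.pkl","wb"));cv2.imwrite("pics/w8.png",c["pixels"][:,:,::-1])
E
```

```text
t 15.75 pos [ 0.4211 -0.283   0.1292] open 0.0862 phi 0.060 F [ 0.3 -0.7 -0.4]
1 {"dx": 0.002, "dy": 0.002, "dz": 0.151}
2 {"dx": 0.002, "dy": 0.002, "dz": 0.151}
3 {"dy": 0.002, "dz": 0.151}
4 {"dy": 0.002, "dz": 0.152}
```

View pics/w8.png

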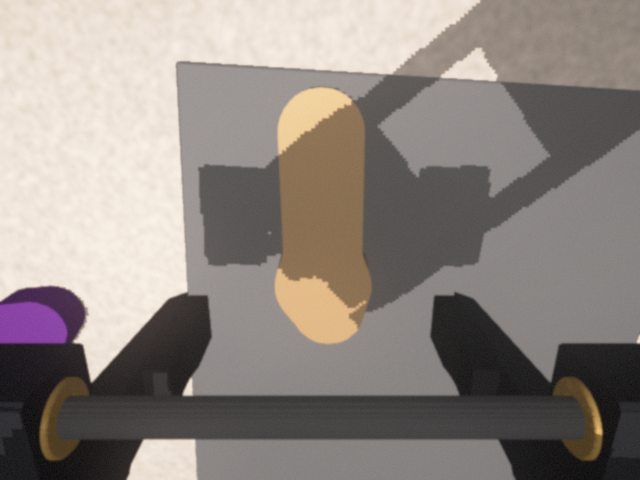

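s4 is in view, with heel at (319,87), toe at (329,344) and waist sides about (279,150)/(365,150) and (283,235)/(364,235).

```bash
python3 - <<'E'
from plan import *
c=load("w8.pkl")
A,B=toplane(c,[(319,87),(329,344)],.026);m=(A+B)/2;d=B-A;print(m,np.hypot(*d),np.arctan2(d[1],d[0]))
W=toplane(c,[(279,150),(365,150),(283,235),(364,235)],.026);w1=W[:2].mean(0);w2=W[2:].mean(0);print(w1,w2,np.arctan2(*(w2-w1)[::-1]),W[0]-W[1])
E
```

```text
[ 0.42265666 -0.2809232 ] 0.1660074528883476 0.098426262380468
[ 0.37434532 -0.28539689] [ 0.42648558 -0.2813484 ] 0.07749053223046358 [ 0.00297322 -0.04954102]
```

>>> {"name": "carry_out", "arguments": {
  "targets": [
    {"dx": 0,"dy": 0.002,"dz": 0.13,"ax": 0,"ay": 0.002,"az": -0.002,"fingers": 86},
    {"dx": 0,"dy": 0,"dz": 0.16,"ax": 0,"ay": 0,"az": 0,"fingers": 84},
    {"dx": 0,"dy": 0,"dz": 0.15,"ax": 0,"ay": 0,"az": 0,"fingers": 84},
    {"dx": 0,"dy": 0,"dz": 0.06,"ax": 0,"ay": 0,"az": 0,"fingers": 82},
    {"dx": 0,"dy": 0,"dz": 0.0,"ax": 0,"ay": 0,"az": 0,"fingers": 80}
  ]
}}

```text
time: 16.22
tcp_pos: [0.427, -0.2764, 0.0283]
tcp_rot: [-0.115, 3.126, -0.017]
wrist_force: [-1.2, 1.2, 0.6]
opening: 0.0801
```

```bash
python3 - <<'E'
from plan import *
plan([(.4215,-.2825,.008,.068)])
E
```

```text
t 16.22 pos [ 0.427  -0.2764  0.0283] open 0.0801 phi 0.074 F [-1.2  1.2  0.6]
1 {"dx": 0.031, "dy": -0.027, "dz": 0.102, "ax": -0.004, "ay": 0.004, "az": 0.002}
```

>>> {"name": "carry_out", "arguments": {
  "targets": [
    {"dx": 0.025,"dy": -0.025,"dz": 0.05,"ax": -0.004,"ay": 0.004,"az": -0.002,"fingers": 78},
    {"dx": 0,"dy": 0,"dz": 0.05,"ax": 0,"ay": 0,"az": 0,"fingers": 74},
    {"dx": 0,"dy": 0,"dz": 0.02,"ax": 0,"ay": 0,"az": 0,"fingers": 70}
  ]
}}

```text
time: 16.47
tcp_pos: [0.4244, -0.2772, 0.0046]
tcp_rot: [-0.134, 3.138, 0.004]
wrist_force: [-0.3, 0.1, -0.1]
opening: 0.0706
```

```bash
python3 - <<'E'
from plan import *
plan([(.4225,-.2817,.008,.08)])
E
```

```text
t 16.47 pos [ 0.4244 -0.2772  0.0046] open 0.0706 phi 0.086 F [-0.3  0.1 -0.1]
1 {"dx": 0.011, "dy": -0.021, "dz": -0.017, "az": 0.002}
```

>>> {"name": "carry_out", "arguments": {
  "targets": [
    {"dx": 0.01,"dy": -0.02,"dz": -0.02,"ax": 0,"ay": 0,"az": 0,"fingers": 68},
    {"dx": 0,"dy": 0,"dz": 0,"ax": 0,"ay": 0,"az": 0,"fingers": 35},
    {"dx": 0,"dy": 0,"dz": 0,"ax": 0,"ay": 0,"az": 0,"fingers": 35},
    {"dx": 0,"dy": 0,"dz": 0,"ax": 0,"ay": 0,"az": 0,"fingers": 35},
    {"dx": 0,"dy": 0,"dz": 0,"ax": 0,"ay": 0,"az": 0,"fingers": 35},
    {"dx": 0,"dy": 0,"dz": 0,"ax": 0,"ay": 0,"az": 0,"fingers": 35}
  ]
}}

```text
time: 16.97
tcp_pos: [0.4249, -0.2808, 0.0118]
tcp_rot: [-0.137, 3.135, -0.001]
wrist_force: [0.8, 0.4, -0.9]
opening: 0.0487
```

```bash
python3 - <<'E'
from plan import *
plan([(.43,-.26,.12,.08),(.5178,.364,.12,-.128)])
E
```

```text
t 16.97 pos [ 0.4249 -0.2808  0.0118] open 0.0487 phi 0.087 F [ 0.8  0.4 -0.9]
1 {"dx": -0.012, "dy": 0.034, "dz": -0.18}
2 {"dx": -0.012, "dy": 0.034, "dz": -0.18}
3 {"dx": -0.012, "dy": 0.034, "dz": -0.18}
4 {"dx": -0.043, "dy": 0.192, "az": 0.004}
5 {"dx": -0.04, "dy": 0.193, "az": 0.004}
6 {"dx": -0.038, "dy": 0.193, "az": 0.004}
7 {"dx": -0.035, "dy": 0.194, "az": 0.004}
8 {"dx": -0.033, "dy": 0.194, "az": 0.004}
9 {"dx": -0.03, "dy": 0.195, "az": 0.004}
10 {"dx": -0.028, "dy": 0.195, "az": 0.004}
11 {"dx": -0.025, "dy": 0.195, "az": 0.004}
12 {"dx": -0.023, "dy": 0.196, "az": 0.004}
13 {"dx": -0.02, "dy": 0.196, "az": 0.004}
14 {"dx": -0.018, "dy": 0.196, "az": 0.004}
15 {"dx": -0.015, "dy": 0.196, "az": 0.004}
16 {"dx": -0.013, "dy": 0.197, "az": 0.004}
17 {"dx": -0.01, "dy": 0.197, "az": 0.004}
18 {"dx": -0.007, "dy": 0.197, "az": 0.004}
19 {"dx": -0.005, "dy": 0.197, "az": 0.004}
```

>>> {"name": "carry_out", "arguments": {
  "targets": [
    {"dx": 0,"dy": 0,"dz": -0.1,"ax": 0,"ay": 0,"az": 0,"fingers": 35},
    {"dx": -0.01,"dy": 0.03,"dz": -0.18,"ax": 0,"ay": 0,"az": 0,"fingers": 35},
    {"dx": -0.02,"dy": 0.1,"dz": -0.17,"ax": 0,"ay": 0,"az": 0.002,"fingers": 35},
    {"dx": -0.04,"dy": 0.17,"dz": -0.1,"ax": 0,"ay": 0,"az": 0.004,"fingers": 35},
    {"dx": -0.04,"dy": 0.19,"dz": 0,"ax": 0,"ay": 0,"az": 0.004,"fingers": 35},
    {"dx": -0.04,"dy": 0.19,"dz": 0,"ax": 0,"ay": 0,"az": 0.004,"fingers": 35},
    {"dx": -0.035,"dy": 0.19,"dz": 0,"ax": 0,"ay": 0,"az": 0.004,"fingers": 35},
    {"dx": -0.035,"dy": 0.19,"dz": 0,"ax": 0,"ay": 0,"az": 0.004,"fingers": 35}
  ]
}}

```text
time: 17.63
tcp_pos: [0.458, -0.0664, 0.1295]
tcp_rot: [-0.001, 3.132, -0.004]
wrist_force: [0.9, 0.0, -0.7]
opening: 0.0495
```

```bash
python3 - <<'E'
from plan import *
plan([(.52,.364,.12,-.128)])
E
```

```text
t 17.63 pos [ 0.458  -0.0664  0.1295] open 0.0495 phi 0.001 F [ 0.9  0.  -0.7]
1 {"dx": -0.028, "dy": 0.196, "dz": 0.004, "az": 0.004}
2 {"dx": -0.026, "dy": 0.196, "dz": 0.004, "az": 0.004}
3 {"dx": -0.024, "dy": 0.196, "dz": 0.004, "az": 0.004}
4 {"dx": -0.021, "dy": 0.196, "dz": 0.004, "az": 0.004}
5 {"dx": -0.019, "dy": 0.197, "dz": 0.004, "az": 0.004}
6 {"dx": -0.017, "dy": 0.197, "dz": 0.004, "az": 0.004}
7 {"dx": -0.015, "dy": 0.197, "dz": 0.004, "az": 0.004}
8 {"dx": -0.012, "dy": 0.197, "dz": 0.004, "az": 0.004}
9 {"dx": -0.01, "dy": 0.197, "dz": 0.004, "az": 0.004}
10 {"dx": -0.008, "dy": 0.197, "dz": 0.004, "az": 0.004}
11 {"dx": -0.005, "dy": 0.198, "dz": 0.004, "az": 0.004}
```

>>> {"name": "carry_out", "arguments": {
  "targets": [
    {"dx": -0.028,"dy": 0.195,"dz": 0,"ax": 0,"ay": 0,"az": 0.004,"fingers": 35},
    {"dx": -0.026,"dy": 0.195,"dz": 0,"ax": 0,"ay": 0,"az": 0.004,"fingers": 35},
    {"dx": -0.024,"dy": 0.195,"dz": 0,"ax": 0,"ay": 0,"az": 0.004,"fingers": 35},
    {"dx": -0.02,"dy": 0.195,"dz": 0,"ax": 0,"ay": 0,"az": 0.004,"fingers": 35},
    {"dx": -0.02,"dy": 0.195,"dz": 0,"ax": 0,"ay": 0,"az": 0.004,"fingers": 35},
    {"dx": -0.015,"dy": 0.195,"dz": 0,"ax": 0,"ay": 0,"az": 0.004,"fingers": 35},
    {"dx": -0.015,"dy": 0.195,"dz": 0,"ax": 0,"ay": 0,"az": 0.004,"fingers": 35},
    {"dx": -0.01,"dy": 0.195,"dz": 0,"ax": 0,"ay": 0,"az": 0.004,"fingers": 35}
  ]
}}

```text
time: 18.3
tcp_pos: [0.5029, 0.2598, 0.1314]
tcp_rot: [0.168, 3.123, -0.004]
wrist_force: [0.8, -0.3, -0.4]
opening: 0.049
```

```bash
python3 - <<'E'
from plan import *
plan([(.52,.364,.07,-.128)])
E
```

```text
t 18.30 pos [0.5029 0.2598 0.1314] open 0.0490 phi -0.108 F [ 0.8 -0.3 -0.4]
1 {"dx": -0.006, "dy": 0.132, "dz": 0.077, "az": 0.002}
2 {"dx": -0.006, "dy": 0.132, "dz": 0.077, "az": 0.002}
3 {"dx": -0.005, "dy": 0.132, "dz": 0.077, "az": 0.002}
4 {"dx": -0.005, "dy": 0.132, "dz": 0.077, "az": 0.002}
```

>>> {"name": "carry_out", "arguments": {
  "targets": [
    {"dx": -0.006,"dy": 0.17,"dz": 0,"ax": 0,"ay": 0.002,"az": 0.003,"fingers": 35},
    {"dx": -0.006,"dy": 0.16,"dz": 0.05,"ax": 0,"ay": 0.002,"az": 0.002,"fingers": 35},
    {"dx": -0.005,"dy": 0.11,"dz": 0.1,"ax": 0,"ay": 0,"az": 0,"fingers": 35},
    {"dx": 0,"dy": 0.03,"dz": 0.1,"ax": 0,"ay": 0,"az": 0,"fingers": 35},
    {"dx": 0,"dy": 0,"dz": 0,"ax": 0,"ay": 0,"az": 0,"fingers": 35},
    {"dx": 0,"dy": 0,"dz": 0,"ax": 0,"ay": 0,"az": 0,"fingers": 35}
  ]
}}

```text
time: 18.8
tcp_pos: [0.5164, 0.3672, 0.0808]
tcp_rot: [0.182, 3.132, 0.003]
wrist_force: [-0.2, -0.1, -0.2]
opening: 0.0497
```

```bash
python3 - <<'E'
from plan import *
plan([(.5203,.3637,.014,-.128)])
E
```

```text
t 18.80 pos [0.5164 0.3672 0.0808] open 0.0497 phi -0.116 F [-0.2 -0.1 -0.2]
1 {"dx": -0.01, "dy": -0.008, "dz": 0.167, "az": 0.002}
2 {"dx": -0.01, "dy": -0.008, "dz": 0.167, "az": 0.002}
```

>>> {"name": "carry_out", "arguments": {
  "targets": [
    {"dx": -0.005,"dy": -0.008,"dz": 0.1,"ax": 0,"ay": 0,"az": 0.003,"fingers": 35},
    {"dx": 0,"dy": 0,"dz": 0.1,"ax": 0,"ay": 0,"az": 0,"fingers": 35},
    {"dx": 0,"dy": 0,"dz": 0.07,"ax": 0,"ay": 0,"az": 0,"fingers": 35},
    {"dx": 0,"dy": 0,"dz": 0.02,"ax": 0,"ay": 0,"az": 0,"fingers": 35},
    {"dx": 0,"dy": 0,"dz": 0,"ax": 0,"ay": 0,"az": 0,"fingers": 35}
  ]
}}

```text
time: 19.22
tcp_pos: [0.5199, 0.3628, 0.0259]
tcp_rot: [0.202, 3.127, 0.005]
wrist_force: [-0.0, -0.8, -0.8]
opening: 0.0493
```

```bash
python3 - <<'E'
from plan import *
plan([(.5203,.3637,.014,-.128)])
E
```

```text
t 19.22 pos [0.5199 0.3628 0.0259] open 0.0493 phi -0.129 F [-0.  -0.8 -0.8]
1 {"dy": 0.005, "dz": 0.06, "ay": 0.003}
```

>>> {"name": "carry_out", "arguments": {
  "targets": [
    {"dx": 0,"dy": 0.005,"dz": 0.045,"ax": 0,"ay": 0.003,"az": 0,"fingers": 35},
    {"dx": 0,"dy": 0,"dz": 0.015,"ax": 0,"ay": 0,"az": 0,"fingers": 35},
    {"dx": 0,"dy": 0,"dz": 0,"ax": 0,"ay": 0,"az": 0,"fingers": 35}
  ]
}}

```text
time: 19.47
tcp_pos: [0.522, 0.3634, 0.0158]
tcp_rot: [0.205, 3.134, 0.009]
wrist_force: [-0.3, -1.0, -0.4]
opening: 0.0491
```

```bash
python3 - <<'E'
from plan import *
plan([(.5203,.3637,.014,-.128)])
E
```

```text
t 19.47 pos [0.522  0.3634 0.0158] open 0.0491 phi -0.131 F [-0.3 -1.  -0.4]
1 {"dx": 0.009, "dz": 0.009, "ax": 0.002}
```

>>> {"name": "carry_out", "arguments": {
  "targets": [
    {"dx": 0.009,"dy": 0,"dz": 0.01,"ax": 0,"ay": 0,"az": 0,"fingers": 35},
    {"dx": 0,"dy": 0,"dz": 0,"ax": 0,"ay": 0,"az": 0,"fingers": 66},
    {"dx": 0,"dy": 0,"dz": 0,"ax": 0,"ay": 0,"az": 0,"fingers": 66},
    {"dx": 0,"dy": 0,"dz": 0,"ax": 0,"ay": 0,"az": 0,"fingers": 66},
    {"dx": 0,"dy": 0,"dz": -0.1,"ax": 0,"ay": 0,"az": 0,"fingers": 66},
    {"dx": 0,"dy": 0,"dz": -0.2,"ax": 0,"ay": 0,"az": 0,"fingers": 70},
    {"dx": 0,"dy": 0,"dz": -0.2,"ax": 0,"ay": 0,"az": 0,"fingers": 80},
    {"dx": 0.1,"dy": 0.1,"dz": -0.1,"ax": 0,"ay": 0,"az": 0,"fingers": 80}
  ]
}}

```text
time: 20.13
tcp_pos: [0.5022, 0.3817, 0.1337]
tcp_rot: [-0.21, -3.128, -0.0]
wrist_force: [0.8, 0.5, 1.1]
opening: 0.0794
```

>>> {"name": "carry_out", "arguments": {
  "targets": [
    {"dx": 0.16,"dy": 0.12,"dz": 0,"ax": 0,"ay": 0,"az": 0,"fingers": 80},
    {"dx": 0.16,"dy": 0.12,"dz": 0,"ax": 0,"ay": 0,"az": 0,"fingers": 80},
    {"dx": 0.16,"dy": 0.12,"dz": 0,"ax": 0,"ay": 0,"az": 0,"fingers": 80},
    {"dx": 0.16,"dy": 0.12,"dz": 0,"ax": 0,"ay": 0,"az": 0,"fingers": 80},
    {"dx": 0.16,"dy": 0.12,"dz": 0,"ax": 0,"ay": 0,"az": 0,"fingers": 80},
    {"dx": 0.16,"dy": 0.12,"dz": 0,"ax": 0,"ay": 0,"az": 0,"fingers": 80},
    {"dx": 0.1,"dy": 0.06,"dz": 0,"ax": 0,"ay": 0,"az": 0,"fingers": 80},
    {"dx": 0,"dy": 0,"dz": 0,"ax": 0,"ay": 0,"az": 0,"fingers": 80}
  ]
}}

```text
time: 20.8
tcp_pos: [0.3093, 0.5786, 0.1497]
tcp_rot: [0.214, 3.122, 0.028]
wrist_force: [-0.4, 0.1, 0.6]
opening: 0.0799
```

```bash
python3 - <<'E'
from plan import *
from plant import capture
plan([])
for n in ("top","scene"):
    c=capture(n);pickle.dump(c,open(n+"9.pkl","wb"))
    if n=="top": crop(c,95,205,190,145,4,"pics/t9.png")
    else: crop(c,330,225,185,160,4,"pics/s9.png")
E
```

```text
t 20.80 pos [0.3093 0.5786 0.1497] open 0.0799 phi -0.137 F [-0.4  0.1  0.6]
```

View pics/t9.png

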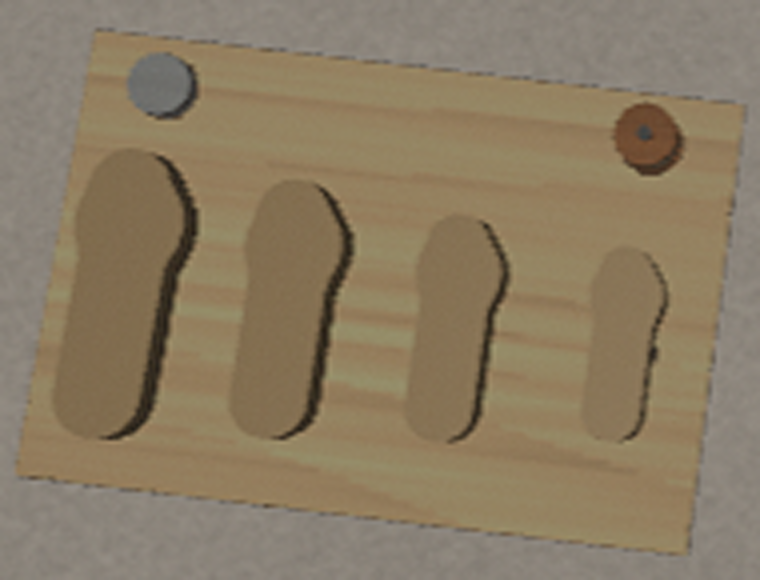

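View pics/s9.png

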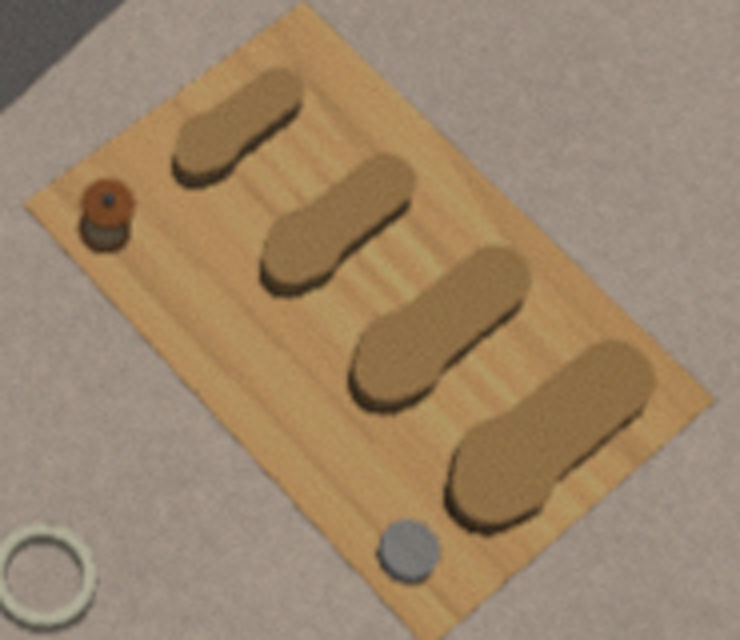

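The four soles now lie on the board in order of size, smallest at the reel end. Top crop ends read toe/heel: s1 (624,246)/(606,441), s2 (461,214)/(434,441), s3 (295,180)/(263,438), s4 (132,149)/(93,438).

```bash
python3 - <<'E'
from meas import *
from plan import MARK
c=load("top9.pkl");s=load("scene9.pkl")
S=dict(a=((184,168),(290,70)),b=((272,278),(400,160)),c=((360,395),(515,252)),d=((460,512),(640,345)))
for n,p,q,w in [("a",(624,246),(606,441),((590,345),(651,345))),("b",(461,214),(434,441),((416,322),(490,322))),("c",(295,180),(263,438),((244,300),(326,300))),("d",(132,149),(93,438),((74,285),(167,285)))]:
    A,B=toplane(c,[T(*p,95,205,4),T(*q,95,205,4)],.028);d=A-B;m=(A+B)/2
    W=toplane(c,[T(*w[0],95,205,4),T(*w[1],95,205,4)],.028).mean(0)
    ax=np.array([np.cos(-.128),np.sin(-.128)]);nn=np.array([-ax[1],ax[0]]);e=m-MARK[n]
    sa,sb=toplane(s,[T(*k,330,225,4) for k in S[n]],.028);es=(sa+sb)/2-MARK[n]
    print(n,m.round(4),"along %.1f across %.1f mm, waist across %.1f"%(e@ax*1e3,e@nn*1e3,(W-MARK[n])@nn*1e3),"L",np.hypot(*d).round(4),"ang",np.arctan2(d[1],d[0]).round(3),"scene along %.1f across %.1f"%(es@ax*1e3,es@nn*1e3))
E
```

```text
a [0.4847 0.0843] along 3.0 across 3.5 mm, waist across 0.3 L 0.1089 ang -0.087 scene along 3.3 across 0.0
b [0.4952 0.1782] along 1.3 across 2.7 mm, waist across 0.1 L 0.1273 ang -0.101 scene along 2.8 across 0.8
c [0.5072 0.273 ] along 1.2 across 3.1 mm, waist across 0.6 L 0.145 ang -0.092 scene along 3.3 across 0.3
d [0.5175 0.3668] along -0.7 across 2.7 mm, waist across -1.0 L 0.1627 ang -0.09 scene along -1.5 across -0.3
```

All soles read within about 4 mm and 0.04 rad of their marks in both views, and the gripper is clear of everything. Handing in.

```bash
python3 -c "
from plant import order
print(order.hand_in())"
```

```text
the job is handed in; nothing more can be done
None
```

I placed the four tan soles on marks a to d in order of size, with the smallest on mark a beside the reel. All four are released, and I handed the job in at about 21 s of the 93 s. I left the purple and blue look-alikes alone.

- **Position:** in the last top and scene pictures, each sole's middle is within 5 mm of its crossing (limit 13 mm). Directions are within about 0.04 rad of the long bars (limit 0.2 rad).
- **Disagreement between views:** for sideways position, the toe and heel tips in the top view gave about 3 mm. The waist edges and the scene view gave about 1 mm or less. I put this down to the asymmetric toe, and it is well within the limit.
- **Flatness:** I did not measure final height or tilt. I judged them by eye from the pictures and from letting go within about 1 mm of the board, and all four looked flat.
- **Grip:** s1 was gripped only in its upper half because the descent stopped about 6 mm short. It did not slip.

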